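# Fetch the icing nozzle from the three-bar compartment

## Robot

A 6-joint arm with a two-finger parallel gripper is mounted at the origin on a cart in front of the work surface, level with it; the furniture and walls round the work are solid. World frame = base frame: x ahead of the robot, y to its left, z up, the work surface at z = 0. Lengths are in m, angles in rad, forces in N, time in s.
With the tool pointing down it reaches from about 0.35 to 0.775 m from the base axis. Payload 7.3 kg.
Tool frame: the origin (TCP) lies at the very end of the fingers, on their centre line; the grasp point (between the pads) lies 19 mm behind it; z points along the fingers, y is the line along which they close (so a half turn about z gives the same grasp; the last joint's range is limited). The gripper opens to 92 mm and grips with 3 to 60 N. Pads are 19 mm wide; open, the fingers measure 130 mm over their backs; the gripper's body (75 mm by 190 mm) begins 47 mm behind the grasp point.
Start: joints at [1.132, 0.342, 1.524, -0, 1.275, -0.146], TCP at [0.152, 0.503, 0.19] pointing down, gripper open.
Joint ranges: [-2.53, 2.53], [-0.77, 2.02], [0.04, 2.7], [-1, 4.14], [0.28, 2.66], [-3.11, 3.11]. Speed limits (rad/s): [2.57, 2.57, 3.14, 3.14, 3.14, 3.14].

## Interface

Orientations are given as [roll, pitch, yaw] about the fixed x, y, z axes, in that order (R = Rz(yaw) Ry(pitch) Rx(roll)).
In Python, from cell import robot, read_camera, get_calibration gives the robot as it stands. The module is installed in compiled form; this text tells all that it offers.
- The arm moves only by the tool send_rows, never from a script. Its argument "plan" is a list of rows, each a list of 2 entries, a list of its own where there are three numbers: the shift along the tool's x, y, z as a fraction of full scale, then the turn, a rotation vector about the tool's x, y, z as a fraction of full scale. A call has exactly 10 rows; each row shifts and turns the commanded pose from where the row before left it, along the tool's axes as they then stand; what a row does not reach is not made up. Full scale, the value 1, is 0.025 m for a shift and 90 degrees for a turn. A row lasts 1/8 s, in which the tool goes at most 62.5 mm and 10.7 degrees, less where a joint would pass 70% of its speed; a pose out of reach is approached as far as the arm can. A call with a number of a shift or a turn outside -1 to 1 is refused whole. A call with a gripper value outside its range is refused whole. "gripper" is the opening, from -1 (shut) to 1 (fully open), so that 0 is half open, set as the call begins (left out, the last holds). The fingers move at their own pace and stop on an object; "force" is the grip in N (left out, the last holds). Time passes only in rows, so rows that do not move let the fingers close, or fill a call up. It gives the time, the measured TCP pose, the force, the opening and the grip force at its end, in the units of the state.
- robot.observe(): the state, without advancing time (a new reading comes with each control period).
- read_camera(name): name is "side" or "top" or "wrist"; returns (picture, depth): 420x560x3 uint8, blue, green, red; 420x560 float32, m along the optical axis (not along the pixel's ray), 0 where there is no reading.
- get_calibration(name): a dict with "intrinsics" (3x3 intrinsics, pixels), "rvec" (rotation vector, rad) and "tvec" (3), from world to camera coordinates, as OpenCV has them. Camera axes: x right, y down, z forward; pixel columns grow to the right and rows downward; lengths in m; the calibration is good to about 2 mm. A picture is of the moment at which its call begins: read the wrist's pose just before it. get_calibration takes no time and is no camera call; for the wrist camera it gives the pose at the moment of the call.
- robot.hand_in(): hands the job in; it is judged then, once.
The state is a dict: "time": time; "qpos": joint angles; "qvel": joint speeds; "joint_efforts": joint torques, N m; "tool_pos": TCP position; "tool_rot": TCP orientation; "contact_force": force on the tool from outside, world axes, zero at the start; "torque": the same for the moment, N m; "opening": finger opening in m; "grip_force": force on a finger pad.
Only numpy, scipy, OpenCV 4.12 (cv2) and the standard library are available. Lean on these libraries where they do the work, as an engineer would, in place of code of your own. Each camera call takes 0.05 s, during which the arm holds its last target. There are 200 camera calls.

## Task

One of the four shut compartments in the tray has three raised bars across its lid: press its latch so that the lid springs ajar, swing that lid right up to upright or beyond, where it stays open, take out the icing nozzle and stand it upright, fully home, in the rack hole that its collar fits (the closest fit, not the loose one). Leave the lid open and the other compartments shut; work gently, without forcing the box, and do not disturb the salt shaker, rice bowl or clothes peg.

Things in the scene. Friction and masses are not known exactly. Their poses are not given: they have to be found in the camera images.
- tray: grey plastic tray, 156 x 226 mm, 6 mm thick, standing on the worktop and fixed; four lidded compartments stand in it side by side along its y axis, 53 mm apart, in any order. Its own x axis points from the compartments' latches (front, the robot's side) to their hinges (far side)
- cell3: the compartment to open: white plastic box, fixed, outside 106 (x, front to far side) x 50 (y) x 52 mm high, walls and floor 3.5 mm; the others differ only in the number of bars on the lid. Origin under its centre, on the tray, 6 mm over the worktop; x points to the hinge side. A 10 x 8 mm corner block inside at far left (+x, +y) carries a sprung lift pin; the rest of the inside (99 x 43 mm) is free
- lid1 (a joint): angle of the lid with one bar (black raised bars, 30 mm long, across the lid): 0 shut, 1.9 rad leaning back fully open (shut reads up to 0.01). Same make; must stay shut
- lid2 (a joint): angle of the lid with two bars (black raised bars, 30 mm long, across the lid): 0 shut, 1.9 rad leaning back fully open (shut reads up to 0.01). Same make; must stay shut
- lid3 (a joint): angle of the lid with THREE bars: the lid to open (black raised bars, 30 mm long, across the lid): 0 shut, 1.9 rad leaning back fully open (shut reads up to 0.01). Latched at 0; when the latch is pressed the pin lifts it to about 0.4 rad, where it stays ajar. Swing it on from there: past about 1.0 rad the stiff hinge holds it wherever it is left
- lid4 (a joint): angle of the lid with four bars (black raised bars, 30 mm long, across the lid): 0 shut, 1.9 rad leaning back fully open (shut reads up to 0.01). Same make; must stay shut
- hinge3 (a point): middle of the hinge axis of the three-bar lid (axis along the compartment's y), at the box's far top rim, 60 mm over the worktop; axes as the compartment's
- lid3_edge (a point): middle of the front edge of the three-bar lid, a flat plate 106 x 49 x 4 mm of 40 g; 106 mm from the hinge axis, half-way through the thickness; moves with the lid. Lift it from below with a fingertip leaning in from the front (30 to 45 degrees): an upright finger pushed level against the low edge jams it against the hinge
- thumb3 (a point): top of the rounded grey thumb bar (8 mm round, 26 mm long along y) of the three-bar compartment's rocker latch, 33 mm in front of the lid's edge, 52 mm over the worktop. Press straight down: sprung, 2 N at first touch, 5 N at its end stop 9 mm down; it frees the lid 3 to 6 mm down and springs back. The rocker's upright arm and nose, 20 mm behind the bar, rise to 66 mm
- latch3 (a joint): angle of that rocker latch: 0 at rest, frees the lid at about 0.15 to 0.25 rad, end stop 0.4 rad
- nozzle3_mid (a point): the part to fetch: steel icing nozzle, upright in the three-bar compartment, 46 mm high, about 40 g. From its foot: collar 24 mm diameter, 12 mm high; plain neck 16 mm diameter up to 40 mm; conical tip. This point: on its axis, 23 mm over its foot. Grip the neck 32 to 35 mm over the foot, closing along the compartment's x (99 mm inside: open the fingers only part of the way)
- nozzle3_foot (a point): centre of the underside of that nozzle's collar, 9.5 mm over the worktop at the start; z up along its axis
- rack: light wooden nozzle rack, 48 x 166 x 24 mm high, fixed on the worktop; origin under its centre. Four round holes in a row along its y axis, 38 mm apart, 10 mm deep, flat bottoms, from +y to -y: 18, 22, 26 and 30 mm in diameter. Each nozzle has its hole, 2 mm wider than its collar: the 26 mm one suits the 24 mm collar
- rack_hole2 (a point): centre of the mouth of the 26 mm hole, on the rack's top face, 24 mm over the worktop; a nozzle fully home has its foot 10 mm below it
- salt_shaker: bystander: salt shaker, 44 mm round, 90 mm tall; origin under its centre
- rice_bowl: bystander: white rice bowl, 115 mm round, 51 mm tall; origin under its centre
- peg_b: bystander: wooden clothes peg lying flat, 15 x 72 x 12 mm; origin under its centre

How it is judged:
On the way, in this order (a step that is already met when the one before it is completed fails the run):
1. the latch is pressed and the three-bar lid springs ajar (value of joint lid3 above 0.15 rad), for 0.1 s.
2. the three-bar lid is swung up to upright or beyond (over 1.35 rad) (value of joint lid3 above 1.35 rad), for 0.2 s.
3. the nozzle is lifted out of the compartment (height (world z) of nozzle3_foot above 0.07 m), for 0.1 s.
At the end, for the whole second after the job is handed in: the nozzle with the 24 mm collar stands upright (within 7 degrees) in the 26 mm hole, within 4 mm of its centre and at least 7.5 of the 10 mm deep; the three-bar lid stands open (over 1.3 rad), the other lids are shut, nothing is held (horizontal distance between nozzle3_foot and rack_hole2 below 0.004 m and z of nozzle3_foot in the frame of rack_hole2 below -0.0075 m and angle between nozzle3_foot's own z axis and vertical below 0.12 rad and value of joint lid3 above 1.3 rad and value of joint each of lid1, lid2, lid4 below 0.05 rad); the robot touches nothing.
It fails at once if another lid comes open (over 0.1 rad) (value of joint any of lid1, lid2, lid4 above 0.1 rad).
It fails at once if a bystander is shifted by more than 25 mm or tipped (distance of any of salt_shaker, rice_bowl, peg_b from where it was at the start of the episode above 0.025 m or angle between any of salt_shaker, rice_bowl, peg_b's own z axis and vertical above 0.4 rad).
It fails at once if the robot forces the three-bar compartment, its latch or lid with more than 40 N (contact force between the arm and cell3 above 40 N).
It fails at once if the fingers force the three-bar compartment with more than 40 N (contact force between the fingers and cell3 above 40 N).
It also fails if it takes over 59 s, if anything falls off the work surface, if the arm or the gripper's body presses on something with over 40 N, if the wrist force passes 120 N, or if a joint passes its speed limit or range.

## Working session

There is one attempt and no reset: what is moved stays moved. The work goes in short steps, Python scripts to look and compute and a tool call to move; the robot and the scene stay as the last step left them, time stands still between calls to the robot, and variables do not carry over. Pictures are saved under pics/ and viewed, at most 10 in all, crops included, and the job is handed in when it is done.

Besides the shell and the picture viewer there is one more tool, called after "Emit:" as name([rows], argument=value, ...), one row to a line, values as JSON. send_rows: Moves the arm, as the interface text tells. Shift numbers are shares of 0.025 m and turn numbers shares of 90 degrees, none past 1 either way. Its arguments: {"type":"object","properties":{"plan":{"type":"array"},"gripper":{"type":"number"},"force":{"type":"number"}},"required":["plan"]}

```bash
mkdir -p pics; cat > h.py <<'E'
import numpy as np, cv2
from cell import robot, read_camera, get_calibration
from scipy.spatial.transform import Rotation as R
def shot(name,fn=None):
    c=get_calibration(name); im,d=read_camera(name)
    if fn: cv2.imwrite('pics/'+fn,im)
    np.savez('last_%s.npz'%name,im=im,d=d,K=c['intrinsics'],r=c['rvec'],t=c['tvec'])
    return im,d,c
def cloud(name):
    f=np.load('last_%s.npz'%name); d=f['d'];K=f['K']
    v,u=np.mgrid[:d.shape[0],:d.shape[1]]
    p=np.stack([(u-K[0,2])/K[0,0]*d,(v-K[1,2])/K[1,1]*d,d],-1)
    M=cv2.Rodrigues(f['r'])[0]
    P=(p-f['t'].ravel())@M
    P[d==0]=np.nan
    return f['im'],P
E
python3 - <<'E'
from h import *
s=robot.observe(); print(s)
for n in('top','side'): 
    im,d,c=shot(n,n+'1.png'); print(n,c)
E
```

```text
{'time': 0.0, 'qpos': array([ 1.13203931e+00,  3.42705065e-01,  1.52500047e+00, -1.04318304e-05,
        1.27538913e+00, -1.45984763e-01]), 'qvel': array([ 9.46640871e-04, -1.03081457e-04,  4.05983619e-06, -4.14888776e-04,
       -1.33360875e-03,  1.15701716e-03]), 'joint_efforts': array([ 8.24990402e-04, -4.31253183e+01, -2.44219369e+01,  7.18711456e-02,
        5.60132798e-02, -1.25544102e-04]), 'tool_pos': array([0.15129934, 0.50225396, 0.18925994]), 'tool_rot': array([-3.14010517e+00, -2.08623485e-04,  2.84882329e+00]), 'contact_force': array([0.29758789, 1.08437218, 1.01573399]), 'torque': array([0.01052032, 0.01227205, 0.01798536]), 'grip_force': 0.0, 'opening': 0.09168980535618004}
top {'intrinsics': array([[505.25761542,   0.        , 275.94483404],
       [  0.        , 505.25761542, 208.22935533],
       [  0.        ,   0.        ,   1.        ]]), 'rvec': array([ 2.15676964, -2.16463204,  0.09959857]), 'tvec': array([0.13480144, 0.52341357, 1.77320084])}
side {'intrinsics': array([[390.75017436,   0.        , 284.1715597 ],
       [  0.        , 390.75017436, 211.14048373],
       [  0.        ,   0.        ,   1.        ]]), 'rvec': array([ 0.6025965 , -2.52691379,  1.36948928]), 'tvec': array([0.5326421 , 0.1600147 , 1.11977709])}
```

View pics/top1.png

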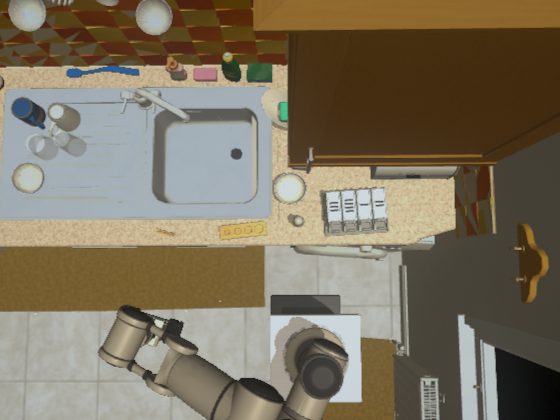

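View pics/side1.png

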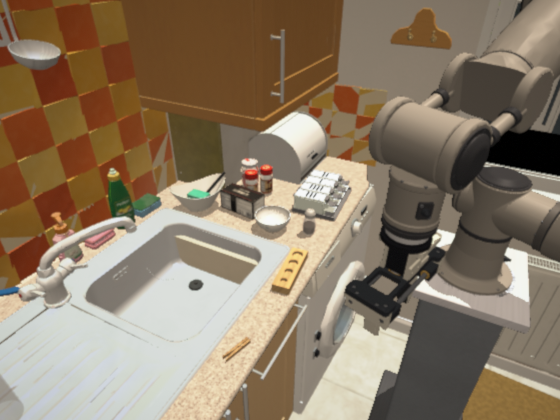

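The top view shows the tray at about (356,210), the rack at (243,230), the salt shaker at (297,220), the bowl at (289,187) and the peg at (165,231). An overhead cupboard sits beyond the tray. Next I measure and zoom in on the tray.

```bash
python3 - <<'E'
from h import *
im,P=cloud('top')
a=cv2.resize(im[175:250,315:400],None,fx=8,fy=8,interpolation=cv2.INTER_CUBIC)[:600,:680]
cv2.imwrite('pics/tray.png',a)
for n,(u,v) in dict(salt=(297,219),bowl=(289,187),peg=(165,231),rackL=(222,233),rackR=(264,228),trayTL=(326,192),trayTR=(384,189),trayBL=(328,233),trayBR=(387,231),cab1=(320,150),cab2=(400,155)).items(): print(n,P[v,u].round(3))
# rack: points with height ~24mm in region
m=(abs(P[...,2]-.024)<.006)
m[:, :210]=0; m[:,275:]=0; m[:215]=0;m[245:]=0
q=P[m]; r=cv2.minAreaRect((q[:,:2]*1000).astype(np.float32)); print('rack',len(q),r,q[:,2].mean(), np.median(q[:,:2],0))
m=(abs(P[...,2]-.062)<.006); m[:,:315]=0;m[:,400:]=0;m[:175]=0;m[245:]=0
q=P[m]; r=cv2.minAreaRect((q[:,:2]*1000).astype(np.float32)); print('lids',len(q),r,np.median(q[:,2]),cv2.boxPoints(r))
f=np.load('last_top.npz')
print(np.unique((P[...,2][100:165,290:450]).round(2),return_counts=True))
E
```

```text
salt [0.48 0.06 0.09]
bowl [0.602 0.086 0.019]
peg [0.445 0.532 0.01 ]
rackL [0.436 0.325 0.029]
rackR [0.453 0.175 0.032]
trayTL [ 0.577 -0.043  0.063]
trayTR [ 0.587 -0.247  0.059]
trayBL [ 0.436 -0.053  0.005]
trayBR [ 0.443 -0.265  0.006]
cab1 [0.628 0.009 0.503]
cab2 [ 0.627 -0.216  0.442]
rack 408 ((446.13031005859375, 253.65402221679688), (49.04195785522461, 165.41082763671875), 6.137048244476318) 0.023651328455887893 [0.44375912 0.25766856]
lids 1525 ((538.3926391601562, -168.12767028808594), (191.50816345214844, 255.63015747070312), 1.7381632328033447) 0.06255981412347125 [[ 438.80573  -43.27582]
 [ 446.5595  -298.78836]
 [ 637.97955 -292.97952]
 [ 630.22577  -37.46698]]
(array([0.35, 0.36, 0.37, 0.38, 0.39, 0.4 , 0.41, 0.42, 0.43, 0.44, 0.45,
       0.46, 0.47, 0.48, 0.49, 0.5 , 0.51, 0.52, 0.53, 0.54, 0.55, 0.56,
       0.57, 0.58, 0.59, 0.6 , 0.61, 0.62, 0.63, 0.64, 0.65, 0.66, 0.67,
       0.68, 0.69, 0.7 , 0.71, 0.72, 0.73, 0.74, 0.75, 0.76, 0.77, 0.78,
       0.79, 0.8 , 0.81, 0.82, 0.83, 0.84, 0.85, 0.86, 0.87, 0.88, 0.89,
       0.9 , 0.91, 0.92, 0.93, 0.94, 0.95,  nan]), array([  9, 226, 111, 107, 108, 104, 108, 112, 161, 426, 127, 115, 134,
       126, 129, 136, 116, 133, 137, 143, 134, 158, 170, 157, 154, 153,
       162, 158, 163, 171, 164, 164, 177, 173, 183, 171, 195, 182, 188,
       188, 205, 202, 202, 209, 239, 202, 217, 223, 233, 248, 227, 231,
       260, 249, 258, 264, 268, 142,  69,  68,   5,  46]))
```

View pics/tray.png

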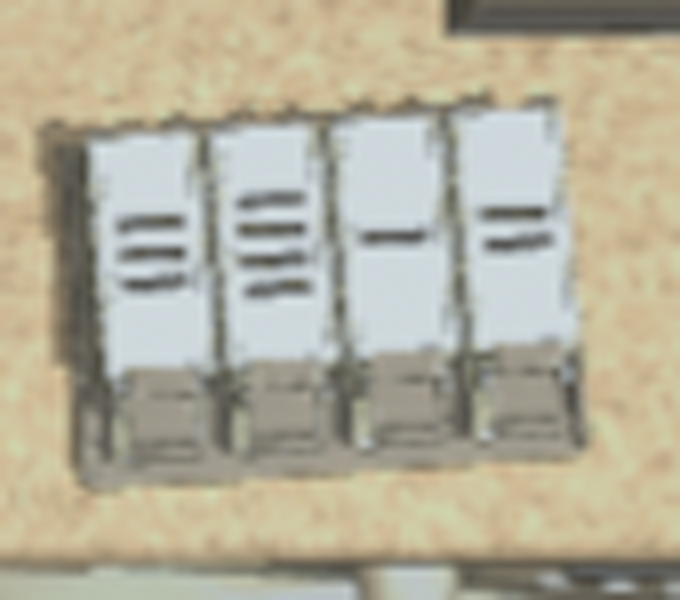

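Three-bar lid is the leftmost one, at the +y end (crop 95–215 px wide, bars at (150,222), (150,253), (150,283)). Now a move planner, and off towards the rack for a close look.

```bash
cat >> h.py <<'E'
def plan(pos,rpy,n=10,pad=None,start=None):
    """rows from current (or start) pose to target, straight; prints rows rounded"""
    s=robot.observe()
    p,r=(s['tool_pos'],R.from_euler('xyz',s['tool_rot'])) if start is None else (np.array(start[0]),R.from_euler('xyz',start[1]))
    T=R.from_euler('xyz',rpy); dv=(r.inv()*T).as_rotvec()/n; dp=(np.array(pos)-p)/n
    rows=[]
    for i in range(n):
        rows.append([ (r.inv().apply(dp)/.025).round(2).tolist(), (dv/(np.pi/2)).round(3).tolist()]); r=r*R.from_rotvec(dv)
    print(rows, 'max', np.abs([x[0] for x in rows]).max(), np.linalg.norm(dv)*57.3)
def st():
    s=robot.observe(); print(round(s['time'],2),s['tool_pos'].round(4),s['tool_rot'].round(4),'F',s['contact_force'].round(1),'open',round(s['opening'],4),s['qpos'].round(2))
E
python3 - <<'E'
from h import *
c=get_calibration('wrist'); s=robot.observe()
M=cv2.Rodrigues(c['rvec'])[0]; Rt=R.from_euler('xyz',s['tool_rot']).as_matrix()
cp=-M.T@c['tvec'].ravel()
print('cam in tool',(Rt.T@(cp-s['tool_pos'])).round(4)); print('cam axes in tool (cols)\n',(Rt.T@M.T).round(3)); print(c['intrinsics'])
plan([.38,.28,.30],[np.pi,0,3.2],10)
E
```

```text
cam in tool [ 0.0797  0.0002 -0.1944]
cam axes in tool (cols)
 [[-0.    -0.955 -0.296]
 [ 1.    -0.001  0.   ]
 [-0.001 -0.296  0.955]]
[[355.81807132   0.         280.94739455]
 [  0.         355.81807132 214.39878424]
 [  0.           0.           1.        ]]
[[[-1.13, -0.59, -0.44], [-0.0, -0.0, -0.022]], [[-1.11, -0.63, -0.44], [-0.0, -0.0, -0.022]], [[-1.09, -0.67, -0.44], [-0.0, -0.0, -0.022]], [[-1.06, -0.7, -0.44], [-0.0, -0.0, -0.022]], [[-1.04, -0.74, -0.44], [-0.0, -0.0, -0.022]], [[-1.01, -0.78, -0.44], [-0.0, -0.0, -0.022]], [[-0.98, -0.81, -0.44], [-0.0, -0.0, -0.022]], [[-0.96, -0.85, -0.44], [-0.0, -0.0, -0.022]], [[-0.93, -0.88, -0.44], [-0.0, -0.0, -0.022]], [[-0.89, -0.91, -0.44], [-0.0, -0.0, -0.022]]] max 1.13 2.0124413466868716
```

Emit:
send_rows([
  [[-1, -0.6, -0.5], [0, 0, -0.022]],
  [[-1, -0.6, -0.5], [0, 0, -0.022]],
  [[-1, -0.6, -0.5], [0, 0, -0.022]],
  [[-1, -0.7, -0.5], [0, 0, -0.022]],
  [[-1, -0.75, -0.5], [0, 0, -0.022]],
  [[-1, -0.8, -0.5], [0, 0, -0.022]],
  [[-1, -0.8, -0.4], [0, 0, -0.022]],
  [[-1, -0.85, -0.4], [0, 0, -0.022]],
  [[-0.95, -0.9, -0.4], [0, 0, -0.022]],
  [[-0.9, -0.9, -0.4], [0, 0, -0.022]],
], gripper=-1)

```text
time: 1.35
tool_pos: [0.3719, 0.2825, 0.3049]
tool_rot: [-3.141, -0.001, -3.088]
contact_force: [0.4, 0.6, 0.8]
opening: 0.0008
grip_force: 0.0
```

```bash
python3 - <<'E'
from h import *
st(); shot('wrist','w_rack.png')
im,P=cloud('wrist')
m=abs(P[...,2]-.024)<.005
q=P[m&(abs(P[...,0]-.446)<.06)&(abs(P[...,1]-.254)<.11)]
r=cv2.minAreaRect((q[:,:2]*1000).astype(np.float32)); print(len(q),r,q[:,2].mean())
plan([.42,-.05,.30],[np.pi,0,3.2],13)
E
```

```text
1.35 [0.3719 0.2825 0.3049] [-3.1414e+00 -6.0000e-04 -3.0878e+00] F [0.4 0.6 0.8] open 0.0008 [ 0.49  0.17  1.45  0.    1.53 -1.14]
3084 ((450.34912109375, 254.35372924804688), (49.00825119018555, 166.0849151611328), 5.967107772827148) 0.023444863065303984
[[[-0.08, -1.02, 0.02], [-0.0, 0.0, -0.0]], [[-0.08, -1.02, 0.02], [-0.0, 0.0, -0.0]], [[-0.08, -1.02, 0.02], [-0.0, 0.0, -0.0]], [[-0.08, -1.02, 0.02], [-0.0, 0.0, -0.0]], [[-0.08, -1.02, 0.02], [-0.0, 0.0, -0.0]], [[-0.08, -1.02, 0.02], [-0.0, 0.0, -0.0]], [[-0.08, -1.02, 0.02], [-0.0, 0.0, -0.0]], [[-0.08, -1.02, 0.02], [-0.0, 0.0, -0.0]], [[-0.08, -1.02, 0.02], [-0.0, 0.0, -0.0]], [[-0.08, -1.02, 0.02], [-0.0, 0.0, -0.0]], [[-0.08, -1.02, 0.02], [-0.0, 0.0, -0.0]], [[-0.08, -1.02, 0.02], [-0.0, 0.0, -0.0]], [[-0.08, -1.02, 0.02], [-0.0, 0.0, -0.0]]] max 1.02 0.025865140288556306
```

View pics/w_rack.png

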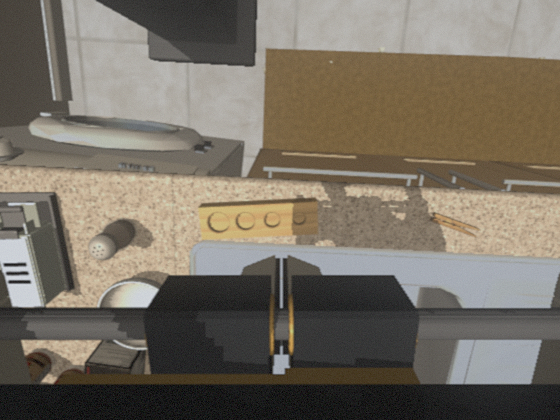

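Rack in the wrist view: holes from left, 30 mm at (219,222), 26 mm at (246,220), 22 mm at (272,219), 18 mm at (299,217). Moving on to the tray.

Emit:
send_rows([
  [[-0.25, -1, 0.1], [0, 0, 0]],
  [[-0.25, -1, 0], [0, 0, 0]],
  [[-0.25, -1, 0], [0, 0, 0]],
  [[-0.25, -1, 0], [0, 0, 0]],
  [[-0.25, -1, 0], [0, 0, 0]],
  [[-0.25, -1, 0], [0, 0, 0]],
  [[-0.25, -1, 0], [0, 0, 0]],
  [[-0.25, -1, 0], [0, 0, 0]],
  [[-0.25, -1, 0], [0, 0, 0]],
  [[-0.25, -1, 0], [0, 0, 0]],
])

```text
time: 2.65
tool_pos: [0.4469, 0.0364, 0.3021]
tool_rot: [3.141, -0.001, -3.089]
contact_force: [0.2, 0.4, -0.9]
opening: 0.0003
grip_force: 0.0
```

```bash
python3 - <<'E'
from h import *
st(); shot('wrist','w_tray.png')
im,P=cloud('wrist')
reg=(P[...,0]>.42)&(P[...,0]<.62)&(P[...,1]<.02)&(P[...,1]>-.3)
m=reg&(P[...,2]>.055)&(P[...,2]<.068)&(im.min(-1)>150)
n,l,sx,ce=cv2.connectedComponentsWithStats(m.astype(np.uint8))
for i in range(1,n):
    if sx[i,4]>300:
        q=P[l==i]; print(sx[i],cv2.minAreaRect((q[:,:2]*1000).astype(np.float32)),np.median(q[:,2]))
E
```

```text
2.65 [0.4469 0.0364 0.3021] [ 3.1414e+00 -6.0000e-04 -3.0890e+00] F [ 0.2  0.4 -0.9] open 0.0003 [-0.09  0.13  1.5   0.    1.51 -1.71]
[ 176  190   44   78 2438] ((529.1573486328125, -66.72576904296875), (105.4501953125, 48.60880661010742), 3.339000701904297) 0.06221535055146965
[  49  193   52   76 2441] ((539.4960327148438, -225.9105682373047), (104.55843353271484, 48.8105354309082), 3.3412814140319824) 0.06217359629130758
[  91  192   50   77 2612] ((536.1134033203125, -172.7255096435547), (105.80315399169922, 48.664695739746094), 3.512969732284546) 0.062161903022273736
[ 134  192   46   76 2286] ((532.4551391601562, -119.79034423828125), (104.7280502319336, 48.33112335205078), 4.1718525886535645) 0.06226892070103764
```

View pics/w_tray.png

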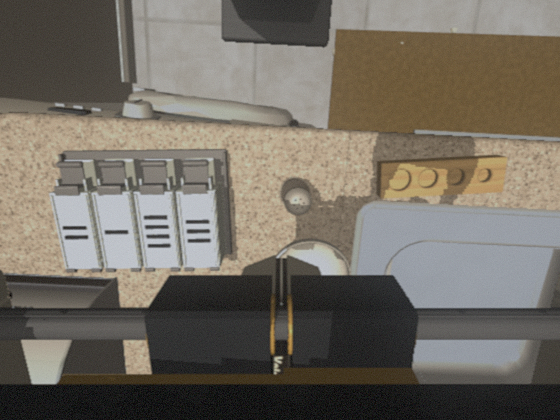

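The three-bar lid spans about (176–220, 190–268), centre (0.529, -0.067), with yaw 3.65°. The latch is in front of it at (197,168). Planning the press.

```bash
cat >> h.py <<'E'
yaw=0.0637; ex=np.array([np.cos(yaw),np.sin(yaw),0]); H=np.array([.5821,-.0633,.060])
def W(a,z): # a: mm along cell x from hinge, z mm over worktop
    return H+ex*a/1000+np.array([0,0,z/1000-.060])
E
python3 - <<'E'
from h import *
im,P=cloud('wrist')
q=((P-H)@np.array([ex,[-ex[1],ex[0],0],[0,0,1]]).T)*1000
for lo,hi in((-160,-150),(-150,-145),(-145,-142),(-142,-139),(-139,-136),(-136,-133),(-133,-130),(-130,-126),(-126,-122),(-122,-116),(-116,-110)):
    m=(q[...,0]>lo)&(q[...,0]<hi)&(abs(q[...,1])<10); print(lo,hi,m.sum(),np.percentile(q[m][:,2]+60,[10,50,90]).round(1) if m.sum() else '')
plan(W(-141,90),[np.pi,0,yaw-np.pi],10)
E
```

```text
-160 -150 117 [-1.2 -0.2  3.4]
-150 -145 58 [4.4 5.4 6.6]
-145 -142 46 [ 4.8  5.8 50.3]
-142 -139 106 [ 5.3 27.1 52.3]
-139 -136 35 [50.9 51.7 53. ]
-136 -133 32 [46.4 46.9 47.8]
-133 -130 32 [46.6 47.2 48.4]
-130 -126 45 [46.1 47.1 47.9]
-126 -122 49 [45.9 47.2 48.3]
-122 -116 77 [46.  47.1 48.3]
-116 -110 123 [47.3 64.5 66.2]
[[[0.05, -0.42, 0.85], [-0.0, -0.0, -0.001]], [[0.05, -0.42, 0.85], [-0.0, -0.0, -0.001]], [[0.05, -0.42, 0.85], [-0.0, -0.0, -0.001]], [[0.05, -0.42, 0.85], [-0.0, -0.0, -0.001]], [[0.05, -0.42, 0.85], [-0.0, -0.0, -0.001]], [[0.05, -0.42, 0.85], [-0.0, -0.0, -0.001]], [[0.05, -0.42, 0.85], [-0.0, -0.0, -0.001]], [[0.05, -0.42, 0.85], [-0.0, -0.0, -0.001]], [[0.05, -0.42, 0.85], [-0.0, -0.0, -0.001]], [[0.05, -0.42, 0.85], [-0.0, -0.0, -0.001]]] max 0.85 0.07226133738669278
```

Emit:
send_rows([
  [[0.05, -0.6, 0.8], [0, 0, 0]],
  [[0.05, -0.6, 0.8], [0, 0, 0]],
  [[0.05, -0.5, 0.8], [0, 0, -0.002]],
  [[0.05, -0.5, 0.8], [0, 0, -0.002]],
  [[0.05, -0.4, 0.8], [0, 0, -0.002]],
  [[0.05, -0.4, 0.8], [0, 0, -0.002]],
  [[0.05, -0.4, 0.9], [0, 0, 0]],
  [[0.05, -0.3, 0.9], [0, 0, 0]],
  [[0.05, -0.3, 0.9], [0, 0, 0]],
  [[0.05, -0.2, 1], [0, 0, 0]],
])

```text
time: 3.95
tool_pos: [0.4406, -0.0684, 0.0891]
tool_rot: [3.141, 0.0, -3.077]
contact_force: [-0.0, 0.3, 0.1]
opening: 0.0007
grip_force: 0.0
```

```bash
python3 - <<'E'
from h import *
st(); plan(W(-141,44.5),[np.pi,0,yaw-np.pi],6)
E
```

```text
3.95 [ 0.4406 -0.0684  0.0891] [ 3.1415e+00  1.0000e-04 -3.0766e+00] F [-0.   0.3  0.1] open 0.0007 [-0.33  0.32  1.88  0.    0.95 -1.96]
[[[-0.0, -0.03, 0.3], [0.0, 0.0, 0.0]], [[-0.0, -0.03, 0.3], [0.0, 0.0, 0.0]], [[-0.0, -0.03, 0.3], [0.0, 0.0, 0.0]], [[-0.0, -0.03, 0.3], [0.0, 0.0, 0.0]], [[-0.0, -0.03, 0.3], [0.0, 0.0, 0.0]], [[-0.0, -0.03, 0.3], [0.0, 0.0, 0.0]]] max 0.3 0.012664203369952937
```

Emit:
send_rows([
  [[0, -0.04, 0.4], [0, 0, 0]],
  [[0, -0.04, 0.4], [0, 0, 0]],
  [[0, -0.04, 0.4], [0, 0, 0]],
  [[0, -0.04, 0.24], [0, 0, 0]],
  [[0, 0, 0.2], [0, 0, 0]],
  [[0, 0, 0.12], [0, 0, 0]],
  [[0, 0, 0], [0, 0, 0]],
  [[0, 0, 0], [0, 0, 0]],
  [[0, 0, -0.3], [0, 0, 0]],
  [[0.3, 0, -0.7], [0, 0, 0]],
])

```text
time: 5.2
tool_pos: [0.4333, -0.0729, 0.0713]
tool_rot: [3.141, -0.001, -3.076]
contact_force: [-0.1, -0.3, 0.2]
opening: 0.0005
grip_force: 0.0
```

```bash
python3 - <<'E'
from h import *
st(); shot('side','side2.png')
im,P=cloud('side')
q=((P-H)@np.array([ex,[-ex[1],ex[0],0],[0,0,1]]).T)*1000
m=(abs(q[...,1])<22)&(q[...,0]>-115)&(q[...,0]<-5)&(q[...,2]>-5)&(q[...,2]<80)
for a in range(-110,0,10):
    k=m&(q[...,0]>a)&(q[...,0]<a+10); print(a+5,k.sum(),np.median(q[k][:,2]).round(1) if k.sum() else '')
E
```

```text
5.2 [ 0.4333 -0.0729  0.0713] [ 3.1412e+00 -5.0000e-04 -3.0761e+00] F [-0.1 -0.3  0.2] open 0.0005 [-0.34  0.34  1.91  0.    0.89 -1.98]
-105 17 0.6
-95 20 -0.5
-85 22 0.4
-75 17 -1.0
-65 20 0.3
-55 19 0.9
-45 17 -0.5
-35 17 -1.1
-25 21 -1.2
-15 18 -1.1
-5 7 -1.3
```

Emit:
send_rows([
  [[-0.3, 0.04, 0.4], [0, 0, 0]],
  [[0, 0, 0.3], [0, 0, 0]],
  [[0, 0, 0.2], [0, 0, 0]],
  [[0, 0, 0.1], [0, 0, 0]],
  [[0, 0, 0.1], [0, 0, 0]],
  [[0, 0, 0], [0, 0, 0]],
  [[0, 0, 0], [0, 0, 0]],
  [[0, 0, 0], [0, 0, 0]],
  [[0, 0, 0], [0, 0, 0]],
  [[0, 0, 0], [0, 0, 0]],
])

```text
time: 6.5
tool_pos: [0.4408, -0.0715, 0.0435]
tool_rot: [3.142, 0.0, -3.076]
contact_force: [-0.1, 0.1, -0.7]
opening: 0.0004
grip_force: 0.0
```

```bash
cat >> h.py <<'E'
def lid(fn=None):
    shot('side',fn); im,P=cloud('side')
    q=((P-H)@np.array([ex,[-ex[1],ex[0],0],[0,0,1]]).T)*1000
    m=(abs(q[...,1])<18)&(q[...,0]>-115)&(q[...,0]<40)&(q[...,2]>-5)&(q[...,2]<115)
    for a in range(-110,40,10):
        k=m&(q[...,0]>a)&(q[...,0]<a+10); print(a+5,k.sum(),np.median(q[k][:,2]).round(1) if k.sum() else '',end='; ')
E
python3 - <<'E'
from h import *
st(); lid()
E
```

```text
6.5 [ 0.4408 -0.0715  0.0435] [ 3.1416e+00  1.0000e-04 -3.0762e+00] F [-0.1  0.1 -0.7] open 0.0004 [-0.33  0.39  1.93  0.    0.82 -1.97]
-105 16 0.7; -95 17 -0.7; -85 14 -0.6; -75 20 -0.3; -65 16 0.1; -55 16 0.3; -45 17 -0.3; -35 16 -0.9; -25 16 -1.4; -15 15 -0.7; -5 12 -1.4; 5 1 -2.6; 15 0 ; 25 0 ; 35 0 ;
```

```bash
python3 - <<'E'
from h import *
im,d,c=shot('wrist')
s=np.load('last_side.npz')['im']
a=cv2.resize(im[150:330,180:400],(660,540)); b=cv2.resize(s[130:260,260:440],None,fx=3,fy=3)
cv2.imwrite('pics/w3.png',im); cv2.imwrite('pics/s3.png',cv2.resize(s[150:260,270:420],None,fx=5,fy=5,interpolation=cv2.INTER_CUBIC))
E
```

```text
(no output)
```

View pics/w3.png

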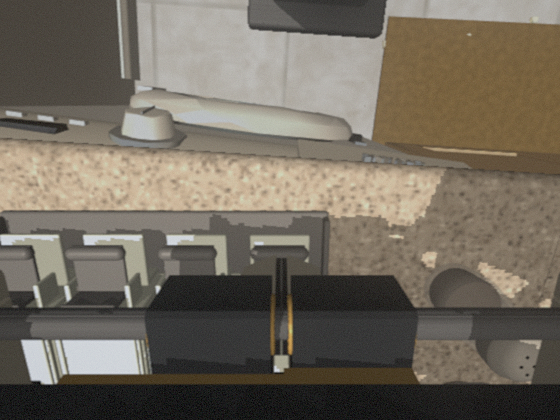

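View pics/s3.png

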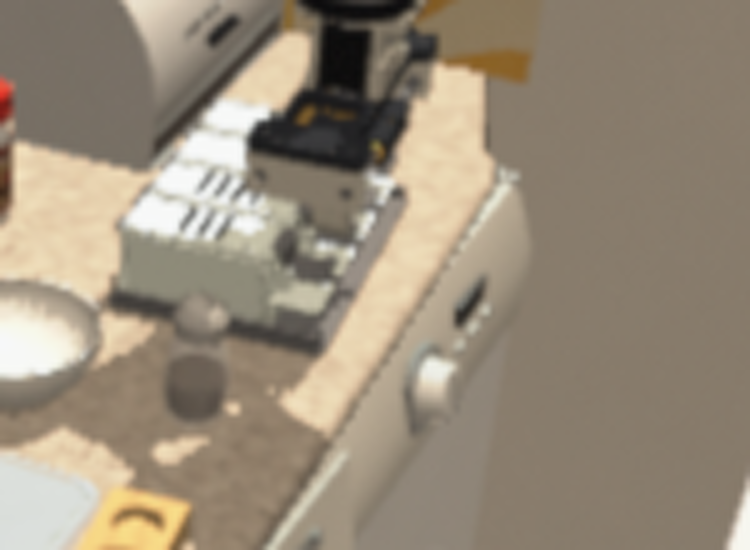

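The wrist view shows the closed fingers ending at (280,258), just beside the thumb bar at (250–308, 246–260). The lid is still shut in the side view. Measuring bar against fingertip from this close-up.

```bash
python3 - <<'E'
from h import *
im,P=cloud('wrist'); f=np.load('last_wrist.npz'); s=robot.observe()
B=np.array([ex,[-ex[1],ex[0],0],[0,0,1]])
print('tcp cell',((s['tool_pos']-H)@B.T*1000).round(1)+[0,0,60])
print('tcp px',cv2.projectPoints(s['tool_pos'][None],f['r'],f['t'],f['K'],None)[0])
q=(P-H)@B.T*1000+[0,0,60]
for c in (265,280,295,187,97):
    print(c); print(q[238:275:3,c].round(1).tolist())
E
```

```text
tcp cell [-141.5    0.8   43.4]
tcp px [[[280.87006576 245.83046473]]]
265
[[-140.0, -9.2, 26.8], [-137.5, -9.3, 25.6], [-135.7, -9.3, 26.3], [-142.7, -8.3, 48.3], [-141.6, -8.3, 50.0], [-140.6, -8.2, 52.0], [-139.0, -8.2, 52.5], [-151.8, -6.7, 84.7], [-151.7, -6.5, 88.0], [-151.5, -6.4, 90.7], [-151.7, -6.3, 94.2], [-151.7, -6.1, 97.1], [-152.0, -6.0, 100.7]]
280
[[-140.1, 0.3, 26.9], [-137.6, 0.3, 25.9], [-136.0, 0.3, 27.0], [-142.9, 0.3, 48.8], [-141.7, 0.3, 50.1], [-140.5, 0.3, 51.7], [-138.8, 0.3, 52.0], [-150.1, 0.4, 81.1], [-150.3, 0.4, 84.9], [-150.1, 0.4, 87.8], [-150.1, 0.4, 90.8], [-150.3, 0.4, 94.4], [-150.2, 0.4, 97.0]]
295
[[-139.8, 9.8, 26.3], [-138.3, 9.8, 27.5], [-136.4, 9.8, 27.9], [-142.4, 9.0, 47.4], [-142.3, 8.8, 51.7], [-140.5, 8.8, 51.7], [-139.0, 8.8, 52.5], [-151.4, 7.4, 83.8], [-151.4, 7.3, 87.3], [-151.8, 7.1, 91.4], [-152.3, 7.0, 95.4], [-151.5, 6.9, 96.8], [-151.8, 6.8, 100.2]]
187
[[-139.5, -59.0, 25.7], [-137.9, -58.9, 26.8], [-135.5, -59.3, 25.9], [-143.2, -52.7, 49.5], [-142.0, -52.4, 51.1], [-140.5, -52.3, 51.9], [-139.0, -52.3, 52.5], [-137.0, -52.5, 52.4], [-132.6, -54.2, 46.9], [-130.7, -54.4, 46.8], [-128.3, -54.8, 45.9], [-127.1, -54.5, 47.4], [-124.7, -54.9, 46.5]]
97
[[-140.0, -115.6, 27.0], [-137.6, -116.4, 26.1], [-135.8, -116.3, 26.8], [-142.9, -104.4, 48.9], [-142.4, -102.9, 52.0], [-140.5, -103.3, 51.8], [-139.0, -103.1, 52.7], [-136.8, -103.8, 51.9], [-133.1, -106.3, 48.1], [-130.5, -107.4, 46.5], [-128.9, -107.3, 47.3], [-126.8, -107.7, 47.0], [-125.1, -107.8, 47.4]]
```

```bash
python3 - <<'E'
from h import *
im,P=cloud('wrist'); s=robot.observe()
Rt=R.from_euler('xyz',s['tool_rot']).as_matrix()
t=((P-s['tool_pos'])@Rt*1000)
for v in range(252,345,6): print(v,[ (u,t[v,u].round(0).astype(int).tolist()) if np.isfinite(t[v,u,0]) else (u,'nan') for u in (250,268,276,281,286,294,310)])
for n in('side','top'):
    shot(n); im,P=cloud(n); t=((P-s['tool_pos'])@Rt*1000)
    m=(abs(t[...,0])<12)&(abs(t[...,1])<22)&(t[...,2]>-75)&(t[...,2]<3); print(n,m.sum()); q=t[m]; print(q[q[:,2].argsort()][::-1][:14].round(0).astype(int).tolist())
E
```

```text
252 [(250, [-1, -18, -6]), (268, [0, -7, -8]), (276, [-1, -3, -8]), (281, [0, 0, -8]), (286, [-1, 3, -7]), (294, [0, 7, -9]), (310, [-20, 21, 38])]
258 [(250, [-15, -20, 16]), (268, [10, -6, -40]), (276, [9, -2, -36]), (281, [9, 0, -37]), (286, [10, 2, -40]), (294, [10, 6, -40]), (310, [-25, 21, 39])]
264 [(250, [10, -14, -47]), (268, [10, -6, -47]), (276, [9, -2, -44]), (281, [9, 0, -44]), (286, [10, 2, -45]), (294, [10, 6, -47]), (310, [10, 13, -46])]
270 [(250, [10, -14, -53]), (268, [11, -6, -54]), (276, [9, -2, -50]), (281, [9, 0, -49]), (286, [9, 2, -51]), (294, [10, 6, -52]), (310, [10, 13, -53])]
276 [(250, [36, -8, -108]), (268, [35, -4, -107]), (276, [9, -2, -56]), (281, [9, 0, -55]), (286, [9, 2, -56]), (294, [35, 4, -107]), (310, [36, 8, -108])]
282 [(250, [36, -8, -112]), (268, [35, -3, -111]), (276, [9, -2, -61]), (281, [8, 0, -59]), (286, [9, 2, -61]), (294, [35, 3, -111]), (310, [35, 8, -110])]
288 [(250, [35, -8, -114]), (268, [36, -3, -115]), (276, [9, -2, -66]), (281, [6, 0, -61]), (286, [9, 2, -66]), (294, [36, 3, -115]), (310, [35, 7, -114])]
294 [(250, [35, -8, 
[... 925 characters left out ...]
, -126])]
330 [(250, [31, -7, -126]), (268, [31, -3, -126]), (276, [27, -1, -120]), (281, [28, 0, -121]), (286, [27, 1, -119]), (294, [31, 3, -126]), (310, [31, 7, -126])]
336 [(250, [30, -7, -127]), (268, [30, -3, -126]), (276, [26, -1, -120]), (281, [25, 0, -120]), (286, [26, 1, -120]), (294, [29, 3, -125]), (310, [29, 7, -125])]
342 [(250, [28, -7, -125]), (268, [27, -3, -125]), (276, [-4, -2, -83]), (281, [-52, 0, -20]), (286, [-5, 2, -82]), (294, [27, 3, -125]), (310, [29, 6, -127])]
side 53
[[-10, 12, 3], [-10, -13, 2], [4, -13, 2], [-10, 2, 1], [-6, 15, 0], [4, 11, 0], [-8, -4, -1], [-6, 3, -1], [-5, -4, -1], [-10, 12, -1], [-12, 6, -1], [-7, 11, -1], [1, 14, -2], [4, 0, -2]]
top 0
[]
```

The depth data shows the fingers physically end about 38 mm short of the reported TCP along tool z. The gripper's body is shifted by about the same amount (107 mm back, not 66), so the reported pose is offset. I'll confirm by touching the bar gently.

Emit:
send_rows([
  [[0, 0, 0.2], [0, 0, 0]],
  [[0, 0, 0.2], [0, 0, 0]],
  [[0, 0, 0.2], [0, 0, 0]],
  [[0, 0, 0.1], [0, 0, 0]],
  [[0, 0, 0.1], [0, 0, 0]],
  [[0, 0, 0.1], [0, 0, 0]],
  [[0, 0, 0.1], [0, 0, 0]],
  [[0, 0, 0.1], [0, 0, 0]],
  [[0, 0, 0], [0, 0, 0]],
  [[0, 0, 0], [0, 0, 0]],
])

```text
time: 7.95
tool_pos: [0.4409, -0.0715, 0.016]
tool_rot: [3.142, 0.0, -3.076]
contact_force: [-0.1, -0.2, 0.0]
opening: 0.0004
grip_force: 0.2
```

Emit:
send_rows([
  [[0, 0, 0.06], [0, 0, 0]],
  [[0, 0, 0.06], [0, 0, 0]],
  [[0, 0, 0], [0, 0, 0]],
  [[0, 0, 0], [0, 0, 0]],
  [[0, 0, 0], [0, 0, 0]],
  [[0, 0, 0], [0, 0, 0]],
  [[0, 0, 0], [0, 0, 0]],
  [[0, 0, 0], [0, 0, 0]],
  [[0, 0, 0], [0, 0, 0]],
  [[0, 0, 0], [0, 0, 0]],
])

```text
time: 9.2
tool_pos: [0.4408, -0.0715, 0.0129]
tool_rot: [3.141, -0.0, -3.076]
contact_force: [-2.2, 0.3, 2.8]
opening: 0.0005
grip_force: 1.2
```

```bash
python3 - <<'E'
from h import *
st(); shot('wrist'); im,P=cloud('wrist'); s=robot.observe()
Rt=R.from_euler('xyz',s['tool_rot']).as_matrix(); t=((P-s['tool_pos'])@Rt*1000)
for v in range(248,262): print(v,[t[v,u].round(1).tolist() for u in (270,275,290)])
E
```

```text
9.2 [ 0.4408 -0.0715  0.0129] [ 3.1415 -0.     -3.0762] F [-2.2  0.3  2.8] open 0.0005 [-0.33  0.45  1.96  0.    0.74 -1.97]
248 [[-4.5, -6.7, 7.6], [-4.8, -3.6, 8.2], [-4.5, 5.6, 7.6]]
249 [[-5.2, -6.7, 7.6], [-5.1, -3.6, 7.5], [-5.3, 5.6, 7.8]]
250 [[-6.0, -6.7, 7.9], [-5.4, -3.6, 6.6], [-5.8, 5.6, 7.5]]
251 [[-6.3, -6.6, 7.0], [-6.6, -3.6, 7.7], [-6.5, 5.6, 7.7]]
252 [[-6.9, -6.7, 6.9], [-7.2, -3.6, 7.6], [-7.0, 5.6, 7.3]]
253 [[0.3, -6.1, -11.2], [0.4, -3.3, -11.4], [0.3, 5.1, -11.2]]
254 [[0.3, -6.0, -12.5], [0.7, -3.2, -13.5], [-0.0, 5.1, -11.8]]
255 [[0.3, -6.0, -13.9], [10.1, -2.8, -36.1], [0.6, 5.0, -14.6]]
256 [[10.1, -5.2, -37.4], [10.3, -2.8, -37.9], [10.4, 4.3, -38.1]]
257 [[10.8, -5.1, -40.1], [10.0, -2.8, -38.3], [10.1, 4.3, -38.5]]
258 [[10.1, -5.2, -39.7], [10.3, -2.8, -40.2], [10.1, 4.3, -39.8]]
259 [[10.0, -5.1, -40.7], [9.9, -2.8, -40.5], [10.4, 4.3, -41.6]]
260 [[10.4, -5.1, -42.6], [10.6, -2.7, -43.2], [9.8, 4.3, -41.3]]
261 [[10.1, -5.1, -43.0], [9.8, -2.7, -42.5], [10.4, 4.2, -43.9]]
```

Contact: 2.8 N at reported z=0.0129, so the true tip is about 37 mm behind the reported TCP. Pressing on by 5 mm.

Emit:
send_rows([
  [[0, 0, 0.06], [0, 0, 0]],
  [[0, 0, 0.06], [0, 0, 0]],
  [[0, 0, 0.05], [0, 0, 0]],
  [[0, 0, 0.05], [0, 0, 0]],
  [[0, 0, 0], [0, 0, 0]],
  [[0, 0, 0], [0, 0, 0]],
  [[0, 0, -0.1], [0, 0, 0]],
  [[0, 0, -0.2], [0, 0, 0]],
  [[0, 0, -0.4], [0, 0, 0]],
  [[0, 0, -0.4], [0, 0, 0]],
])

```text
time: 10.5
tool_pos: [0.4411, -0.0715, 0.0357]
tool_rot: [-3.141, 0.001, -3.076]
contact_force: [0.1, -0.3, -0.2]
opening: 0.0005
grip_force: 0.0
```

```bash
python3 - <<'E'
from h import *
st(); lid('side4.png')
E
```

```text
10.5 [ 0.4411 -0.0715  0.0357] [-3.1414e+00  6.0000e-04 -3.0762e+00] F [ 0.1 -0.3 -0.2] open 0.0005 [-0.33  0.41  1.93  0.    0.8  -1.97]
-105 9 2.2; -95 0 ; -85 2 30.8; -75 10 28.0; -65 14 25.6; -55 10 21.0; -45 16 16.9; -35 9 13.2; -25 14 8.3; -15 13 4.3; -5 10 0.5; 5 0 ; 15 0 ; 25 0 ; 35 0 ;
```

The lid is ajar at about 0.39 rad. Next I back off and tilt the fingers 35° forward.

```bash
cat >> h.py <<'E'
DEL=.037
def tip(pos,rpy,n=10,start=None):
    plan(np.array(pos)+DEL*R.from_euler('xyz',rpy).as_matrix()[:,2],rpy,n,start)
def cellpt(p): return ((p-H)@np.array([ex,[-ex[1],ex[0],0],[0,0,1]]).T*1000+[0,0,60]).round(1)
def tst():
    s=robot.observe(); st(); print('tip cell mm',cellpt(s['tool_pos']-DEL*R.from_euler('xyz',s['tool_rot']).as_matrix()[:,2]))
E
python3 - <<'E'
from h import *
tst(); tip(W(-150,100),[np.pi,.611,yaw-np.pi],10)
E
```

```text
10.55 [ 0.4419 -0.0718  0.0368] [-3.1407e+00  2.5000e-03 -3.0762e+00] F [-0.  -0.5  0. ] open 0.0003 [-0.33  0.4   1.93  0.    0.8  -1.97]
tip cell mm [-140.6    0.5   73.8]
[[[-0.05, -0.0, -0.13], [-0.0, -0.039, 0.0]], [[-0.06, -0.0, -0.13], [-0.0, -0.039, 0.0]], [[-0.06, -0.0, -0.12], [-0.0, -0.039, 0.0]], [[-0.07, -0.0, -0.12], [-0.0, -0.039, 0.0]], [[-0.08, -0.0, -0.12], [-0.0, -0.039, 0.0]], [[-0.08, -0.0, -0.11], [-0.0, -0.039, 0.0]], [[-0.09, -0.0, -0.11], [-0.0, -0.039, 0.0]], [[-0.1, -0.0, -0.1], [-0.0, -0.039, 0.0]], [[-0.1, -0.0, -0.09], [-0.0, -0.039, 0.0]], [[-0.11, -0.0, -0.09], [-0.0, -0.039, 0.0]]] max 0.13 3.486746595045604
```

Emit:
send_rows([
  [[-0.05, 0, -0.15], [0, -0.039, 0]],
  [[-0.05, 0, -0.15], [0, -0.039, 0]],
  [[-0.05, 0, -0.15], [0, -0.039, 0]],
  [[-0.05, 0, -0.15], [0, -0.039, 0]],
  [[-0.1, 0, -0.1], [0, -0.039, 0]],
  [[-0.1, 0, -0.1], [0, -0.039, 0]],
  [[-0.1, 0, -0.1], [0, -0.039, 0]],
  [[-0.1, 0, -0.1], [0, -0.039, 0]],
  [[-0.1, 0, -0.1], [0, -0.039, 0]],
  [[-0.1, 0, -0.1], [0, -0.039, 0]],
])

```text
time: 11.8
tool_pos: [0.4604, -0.0639, 0.0984]
tool_rot: [3.141, 0.566, -3.088]
contact_force: [0.1, 0.8, 0.6]
opening: 0.0009
grip_force: 0.0
```

```bash
sed -i 's/plan(np.array(pos)+DEL\*\(.*\),rpy,n,start)/plan(np.array(pos)+DEL*\1,rpy,n,None,start)/' h.py; python3 - <<'E'
from h import *
tst(); shot('wrist'); im,P=cloud('wrist'); s=robot.observe()
Rt=R.from_euler('xyz',s['tool_rot']).as_matrix(); t=((P-s['tool_pos'])@Rt*1000)
for v in range(252,264,2): print(v,[t[v,u].round(1).tolist() for u in (270,290)])
E
```

```text
11.8 [ 0.4604 -0.0639  0.0984] [ 3.1405  0.5662 -3.0875] F [0.1 0.8 0.6] open 0.0009 [-0.55  0.14  2.33  1.04  0.36 -3.1 ]
tip cell mm [-141.3    7.3  129.7]
252 [[-56.7, -11.0, 129.2], [-51.4, 8.3, 116.8]]
254 [[-57.7, -10.9, 126.7], [-51.7, 8.2, 112.7]]
256 [[11.7, -5.5, -36.2], [11.9, 4.1, -36.6]]
258 [[11.6, -5.4, -38.3], [11.6, 4.0, -38.2]]
260 [[11.7, -5.4, -40.8], [11.4, 4.0, -40.2]]
262 [[11.5, -5.3, -42.4], [11.8, 3.9, -43.3]]
```

Orientation stalled with joint 6 at its limit (-3.10). I'll turn the tool half round about its own axis, which gives the same fingertip with joint 6 mid-range.

Emit:
send_rows([
  [[0, 0, -0.1], [0, 0, 0.11]],
  [[0, 0, -0.1], [0, 0, 0.11]],
  [[0, 0, 0], [0, 0, 0.11]],
  [[0, 0, 0], [0, 0, 0.11]],
  [[0, 0, 0], [0, 0, 0.11]],
  [[0, 0, 0], [0, 0, 0.11]],
  [[0, 0, 0], [0, 0, 0.11]],
  [[0, 0, 0], [0, 0, 0.11]],
  [[0, 0, 0], [0, 0, 0.11]],
  [[0, 0, 0], [0, 0, 0.11]],
])

```text
time: 13.1
tool_pos: [0.4578, -0.0641, 0.1021]
tool_rot: [2.583, -0.087, 1.489]
contact_force: [-0.4, -0.9, 0.5]
opening: -0.0001
grip_force: 0.0
```

```bash
python3 - <<'E'
from h import *
tst(); tip(W(-150,110),[np.pi,-.611,yaw],10)
E
```

```text
13.1 [ 0.4578 -0.0641  0.1021] [ 2.5827 -0.0867  1.4892] F [-0.4 -0.9  0.5] open -0.0001 [-0.55  0.13  2.33  1.    0.37 -1.34]
tip cell mm [-143.9    7.3  133.4]
[[[-0.04, -0.06, 0.07], [-0.002, 0.003, 0.089]], [[-0.05, -0.05, 0.07], [-0.002, 0.003, 0.089]], [[-0.05, -0.05, 0.07], [-0.002, 0.003, 0.089]], [[-0.06, -0.04, 0.06], [-0.002, 0.003, 0.089]], [[-0.06, -0.03, 0.06], [-0.002, 0.003, 0.089]], [[-0.07, -0.02, 0.06], [-0.002, 0.003, 0.089]], [[-0.07, -0.01, 0.06], [-0.002, 0.003, 0.089]], [[-0.07, -0.0, 0.06], [-0.002, 0.003, 0.089]], [[-0.07, 0.01, 0.06], [-0.002, 0.003, 0.089]], [[-0.07, 0.02, 0.06], [-0.002, 0.003, 0.089]]] max 0.07 8.036558121270092
```

Emit:
send_rows([
  [[-0.05, -0.05, 0.06], [-0.002, 0.003, 0.089]],
  [[-0.05, -0.05, 0.06], [-0.002, 0.003, 0.089]],
  [[-0.05, -0.05, 0.06], [-0.002, 0.003, 0.089]],
  [[-0.05, -0.05, 0.06], [-0.002, 0.003, 0.089]],
  [[-0.05, -0.05, 0.06], [-0.002, 0.003, 0.089]],
  [[-0.06, 0, 0.06], [-0.002, 0.003, 0.089]],
  [[-0.06, 0, 0.06], [-0.002, 0.003, 0.089]],
  [[-0.06, 0, 0.06], [-0.002, 0.003, 0.089]],
  [[-0.06, 0, 0.06], [-0.002, 0.003, 0.089]],
  [[-0.06, 0, 0.06], [-0.002, 0.003, 0.089]],
])

```text
time: 14.35
tool_pos: [0.4542, -0.0704, 0.0813]
tool_rot: [3.14, -0.617, 0.069]
contact_force: [-0.1, 0.1, 0.4]
opening: 0.0003
grip_force: 0.0
```

```bash
python3 - <<'E'
from h import *
tst(); tip(W(-112,78),[np.pi,-.6,yaw],10)
E
```

```text
14.35 [ 0.4542 -0.0704  0.0813] [ 3.1402 -0.6168  0.0693] F [-0.1  0.1  0.4] open 0.0003 [-0.62  0.19  2.41  1.47  0.38 -0.48]
tip cell mm [-149.5    1.   111.5]
[[[0.04, 0.0, 0.2], [-0.0, -0.001, 0.0]], [[0.04, 0.0, 0.2], [-0.0, -0.001, 0.0]], [[0.04, 0.0, 0.2], [-0.0, -0.001, 0.0]], [[0.04, 0.0, 0.2], [-0.0, -0.001, 0.0]], [[0.04, 0.0, 0.2], [-0.0, -0.001, 0.0]], [[0.04, 0.0, 0.2], [-0.0, -0.001, 0.0]], [[0.04, 0.0, 0.2], [-0.0, -0.001, 0.0]], [[0.04, 0.0, 0.2], [-0.0, -0.001, 0.0]], [[0.05, 0.0, 0.2], [-0.0, -0.001, 0.0]], [[0.05, 0.0, 0.2], [-0.0, -0.001, 0.0]]] max 0.2 0.1003963909055619
```

Emit:
send_rows([
  [[0.04, 0, 0.2], [0, 0, 0]],
  [[0.04, 0, 0.2], [0, 0, 0]],
  [[0.04, 0, 0.2], [0, 0, 0]],
  [[0.04, 0, 0.2], [0, 0, 0]],
  [[0.04, 0, 0.2], [0, 0, 0]],
  [[0.04, 0, 0.2], [0, 0, 0]],
  [[0.04, 0, 0.2], [0, 0, 0]],
  [[0.04, 0, 0.2], [0, 0, 0]],
  [[0.04, 0, 0.2], [0, 0, 0]],
  [[0, 0, 0.05], [0, 0, 0]],
])

```text
time: 15.6
tool_pos: [0.4881, -0.0677, 0.0485]
tool_rot: [3.138, -0.616, 0.074]
contact_force: [0.4, -0.3, 0.6]
opening: 0.0007
grip_force: 0.0
```

```bash
python3 - <<'E'
from h import *
tst(); s=robot.observe()
# sweep: tip path following lid angle
a=.617; n=np.array([np.cos(a),np.sin(a)]); z=np.array([np.sin(a),-np.cos(a)])
T=[]
for th in np.linspace(.39,1.0,8):
    e=np.array([-106*np.cos(th),60+106*np.sin(th)])
    t=e-(10+1)*n+9*z; T.append(t)
T=np.array(T); cur=cellpt(s['tool_pos']-DEL*R.from_euler('xyz',s['tool_rot']).as_matrix()[:,2])
print(T.round(1))
p=np.array([cur[0],cur[2]])
m=np.array([[np.cos(a),np.sin(a)],[np.sin(a),-np.cos(a)]])  # +tool x, +tool z in (ex,z)
print(R.from_euler('xyz',s['tool_rot']).as_matrix().round(2))
for t in T: print(((m@(t-p))/25).round(2)); p=t
E
```

```text
15.6 [ 0.4881 -0.0677  0.0485] [ 3.138  -0.6163  0.0743] F [ 0.4 -0.3  0.6] open 0.0007 [-0.54  0.33  2.37  1.81  0.35 -0.78]
tip cell mm [-115.4    1.5   78.7]
[[-101.8   86.6]
 [ -97.9   95. ]
 [ -93.3  103. ]
 [ -88.1  110.6]
 [ -82.1  117.7]
 [ -75.6  124.2]
 [ -68.6  130.2]
 [ -61.   135.5]]
[[ 0.81  0.07  0.58]
 [ 0.06 -1.    0.04]
 [ 0.58  0.   -0.82]]
[0.63 0.06]
[ 0.32 -0.18]
[ 0.34 -0.16]
[ 0.35 -0.13]
[ 0.36 -0.09]
[ 0.36 -0.06]
[ 0.37 -0.03]
[0.37 0.  ]
```

Emit:
send_rows([
  [[0.3, 0, 0.04], [0, 0, 0]],
  [[0.3, 0, 0.04], [0, 0, 0]],
  [[0.25, 0, -0.15], [0, 0, 0]],
  [[0.25, 0, -0.15], [0, 0, 0]],
  [[0.25, 0, -0.1], [0, 0, 0]],
  [[0.25, 0, -0.1], [0, 0, 0]],
  [[0.3, 0, -0.1], [0, 0, 0]],
  [[0.3, 0, -0.06], [0, 0, 0]],
  [[0.3, 0, -0.05], [0, 0, 0]],
  [[0.3, 0, 0], [0, 0, 0]],
])

```text
time: 16.85
tool_pos: [0.5358, -0.064, 0.1023]
tool_rot: [3.138, -0.616, 0.074]
contact_force: [-0.1, -0.2, 0.2]
opening: 0.0002
grip_force: 0.1
```

```bash
python3 - <<'E'
from h import *
tst(); lid('side5.png')
E
```

```text
16.85 [ 0.5358 -0.064   0.1023] [ 3.138  -0.6164  0.0743] F [-0.1 -0.2  0.2] open 0.0002 [-0.46  0.25  2.2   1.13  0.33  0.01]
tip cell mm [-67.6   2.1 132.5]
-105 6 1.8; -95 0 ; -85 1 77.9; -75 3 70.1; -65 8 82.2; -55 4 71.1; -45 2 63.0; -35 5 54.0; -25 3 34.8; -15 0 ; -5 3 1.6; 5 0 ; 15 0 ; 25 0 ; 35 0 ;
```

```bash
python3 - <<'E'
from h import *
a=.616; n=np.array([np.cos(a),np.sin(a)])
p=np.array([-67.6,132.5]); m=np.array([[np.cos(a),np.sin(a)],[np.sin(a),-np.cos(a)]])
for th in np.linspace(.95,1.75,10)[0:]:
    t=np.array([-96*np.cos(th),60+96*np.sin(th)])-2*np.array([np.sin(th),np.cos(th)])-10*n
    print(round(th,2),t.round(1),((m@(t-p))/25).round(2)); p=t
E
```

```text
0.95 [-65.6 131.1] [0.03 0.09]
1.04 [-58.6 135.9] [0.34 0.01]
1.13 [-51.1 140.1] [0.34 0.04]
1.22 [-43.3 143.6] [0.33 0.07]
1.31 [-35.3 146.3] [0.33 0.1 ]
1.39 [-27.  148.4] [0.32 0.12]
1.48 [-18.5 149.7] [0.31 0.15]
1.57 [-10.  150.2] [0.29 0.18]
1.66 [ -1.5 150. ] [0.27 0.2 ]
1.75 [  7. 149.] [0.25 0.23]
```

Emit:
send_rows([
  [[0.2, 0, 0.05], [0, 0, 0]],
  [[0.34, 0, 0.02], [0, 0, 0]],
  [[0.34, 0, 0.04], [0, 0, 0]],
  [[0.33, 0, 0.07], [0, 0, 0]],
  [[0.33, 0, 0.1], [0, 0, 0]],
  [[0.32, 0, 0.12], [0, 0, 0]],
  [[0.3, 0, 0.15], [0, 0, 0]],
  [[0.3, 0, 0.18], [0, 0, 0]],
  [[0.25, 0, 0.2], [0, 0, 0]],
  [[0, 0, 0], [0, 0, 0]],
])

```text
time: 18.15
tool_pos: [0.6048, -0.059, 0.1222]
tool_rot: [3.138, -0.617, 0.075]
contact_force: [-0.5, -0.9, 0.4]
opening: 0.0004
grip_force: 0.0
```

```bash
python3 - <<'E'
from h import *
tst(); lid('side6.png')
E
```

```text
18.15 [ 0.6048 -0.059   0.1222] [ 3.1378 -0.6165  0.0747] F [-0.5 -0.9  0.4] open 0.0004 [-0.37  0.31  2.01  0.8   0.35  0.43]
tip cell mm [  1.5   2.7 152.4]
-105 9 1.4; -95 0 ; -85 0 ; -75 0 ; -65 0 ; -55 0 ; -45 0 ; -35 0 ; -25 0 ; -15 0 ; -5 45 13.4; 5 72 61.6; 15 11 99.7; 25 0 ; 35 0 ;
```

The lid stands at about 1.7 rad. Retreating, going upright and turning the fingers to close along the compartment's x.

```bash
python3 - <<'E'
from h import *
plan([.51,-.03,.25],[np.pi,0,yaw+np.pi/2],18)
E
```

```text
[[[-0.0, -0.08, -0.35], [0.017, -0.017, -0.053]], [[-0.0, -0.09, -0.35], [0.017, -0.017, -0.053]], [[-0.01, -0.1, -0.35], [0.017, -0.017, -0.053]], [[-0.01, -0.11, -0.34], [0.017, -0.017, -0.053]], [[-0.01, -0.12, -0.34], [0.017, -0.017, -0.053]], [[-0.01, -0.13, -0.34], [0.017, -0.017, -0.053]], [[-0.0, -0.14, -0.33], [0.017, -0.017, -0.053]], [[-0.0, -0.15, -0.33], [0.017, -0.017, -0.053]], [[0.0, -0.15, -0.32], [0.017, -0.017, -0.053]], [[0.01, -0.16, -0.32], [0.017, -0.017, -0.053]], [[0.01, -0.17, -0.32], [0.017, -0.017, -0.053]], [[0.02, -0.18, -0.31], [0.017, -0.017, -0.053]], [[0.03, -0.18, -0.31], [0.017, -0.017, -0.053]], [[0.03, -0.19, -0.3], [0.017, -0.017, -0.053]], [[0.04, -0.19, -0.3], [0.017, -0.017, -0.053]], [[0.05, -0.2, -0.3], [0.017, -0.017, -0.053]], [[0.06, -0.2, -0.29], [0.017, -0.017, -0.053]], [[0.07, -0.2, -0.29], [0.017, -0.017, -0.053]]] max 0.35 5.265478884964175
```

Emit:
send_rows([
  [[0, 0, -0.8], [0, 0, 0]],
  [[0, 0, -0.8], [0, 0, 0]],
  [[0, 0, -0.8], [0, 0, 0]],
  [[-0.3, 0, -0.5], [0.017, -0.017, -0.053]],
  [[-0.2, 0, 0], [0.017, -0.017, -0.053]],
  [[-0.2, 0, 0], [0.017, -0.017, -0.053]],
  [[0, 0, 0], [0.017, -0.017, -0.053]],
  [[0, 0, 0], [0.017, -0.017, -0.053]],
  [[0, 0, 0], [0.017, -0.017, -0.053]],
  [[0, 0, 0], [0.017, -0.017, -0.053]],
])

```text
time: 19.45
tool_pos: [0.5479, -0.0643, 0.1716]
tool_rot: [3.01, -0.38, 0.725]
contact_force: [-0.2, -0.7, 0.5]
opening: 0.0007
grip_force: 0.0
```

```bash
python3 - <<'E'
from h import *
tst(); lid(); plan([.475,-.03,.21],[np.pi,0,yaw+np.pi/2],10)
E
```

```text
19.45 [ 0.5479 -0.0643  0.1716] [ 3.0101 -0.3804  0.7249] F [-0.2 -0.7  0.5] open 0.0007 [-0.45  0.23  1.83  0.39  0.85  0.2 ]
tip cell mm [-47.9  -3.3 205.7]
-105 6 2.2; -95 0 ; -85 1 -3.0; -75 0 ; -65 1 -2.6; -55 1 -3.9; -45 0 ; -35 2 -4.3; -25 0 ; -15 0 ; -5 46 12.7; 5 84 65.7; 15 9 101.2; 25 0 ; 35 0 ; [[[-0.06, -0.27, -0.23], [0.019, -0.019, -0.058]], [[-0.04, -0.28, -0.22], [0.019, -0.019, -0.058]], [[-0.02, -0.29, -0.21], [0.019, -0.019, -0.058]], [[-0.0, -0.3, -0.2], [0.019, -0.019, -0.058]], [[0.02, -0.3, -0.19], [0.019, -0.019, -0.058]], [[0.04, -0.31, -0.18], [0.019, -0.019, -0.058]], [[0.07, -0.31, -0.17], [0.019, -0.019, -0.058]], [[0.09, -0.31, -0.17], [0.019, -0.019, -0.058]], [[0.11, -0.3, -0.16], [0.019, -0.019, -0.058]], [[0.14, -0.29, -0.16], [0.019, -0.019, -0.058]]] max 0.31 5.779471759239327
```

Emit:
send_rows([
  [[-0.06, -0.27, -0.23], [0.019, -0.019, -0.058]],
  [[-0.04, -0.28, -0.22], [0.019, -0.019, -0.058]],
  [[-0.02, -0.29, -0.21], [0.019, -0.019, -0.058]],
  [[0, -0.3, -0.2], [0.019, -0.019, -0.058]],
  [[0.02, -0.3, -0.2], [0.019, -0.019, -0.058]],
  [[0.04, -0.3, -0.2], [0.019, -0.019, -0.058]],
  [[0.07, -0.3, -0.17], [0.019, -0.019, -0.058]],
  [[0.09, -0.3, -0.17], [0.019, -0.019, -0.058]],
  [[0.11, -0.3, -0.16], [0.019, -0.019, -0.058]],
  [[0.14, -0.3, -0.16], [0.019, -0.019, -0.058]],
], gripper=-0.3)

```text
time: 20.75
tool_pos: [0.4749, -0.029, 0.211]
tool_rot: [-3.135, -0.001, 1.624]
contact_force: [0.0, -0.1, -0.3]
opening: 0.0321
grip_force: 0.0
```

```bash
python3 - <<'E'
from h import *
tst(); im,d,c=shot('wrist','w7.png')
im,P=cloud('wrist'); B=np.array([ex,[-ex[1],ex[0],0],[0,0,1]]); q=(P-H)@B.T*1000+[0,0,60]
m=(q[...,0]>-104)&(q[...,0]<-2)&(abs(q[...,1])<21.5)&(q[...,2]>13)&(q[...,2]<57)
n,l,sx,ce=cv2.connectedComponentsWithStats(m.astype(np.uint8))
for i in range(1,n):
    if sx[i,4]>15: k=q[l==i]; print(sx[i],np.median(k,0).round(1),k.min(0).round(1),k.max(0).round(1))
E
```

```text
20.75 [ 0.4749 -0.029   0.211 ] [-3.1355e+00 -1.0000e-03  1.6236e+00] F [ 0.  -0.1 -0.3] open 0.0321 [-0.22  0.24  1.61 -0.    1.3  -0.27]
tip cell mm [-104.5   41.1  248. ]
[356 207  27  39 388] [-4.1 -5.4 44.4] [-23.6 -21.5  13.1] [-2.1 20.6 57. ]
[307 208  21  29 452] [-65.7   1.3  35.8] [-75.9 -21.5  13.1] [-52.2   8.7  56.6]
[291 232   8   7  17] [-88.3 -21.4  23.5] [-94.3 -21.5  13.4] [-86.6 -20.8  33.1]
[298 232   9  15  33] [-82.8 -21.3  39.8] [-87.1 -21.5  13.5] [-76.9 -20.9  56.7]
[338 232   7   6  16] [-35.6 -21.4  18.7] [-40.1 -21.5  14.6] [-32.5 -21.1  31.6]
[344 232  14  14  38] [-26.8 -21.4  37.8] [-37.2 -21.5  15.2] [-18.6 -20.9  55.6]
[308 237   9  10  22] [-72.6 -21.3  47.2] [-75.6 -21.5  30.2] [-68.8 -21.   57. ]
[320 236   8  10  28] [-59.6 -21.4  42.6] [-63.8 -21.5  27.4] [-55.2 -21.   54.7]
```

View pics/w7.png

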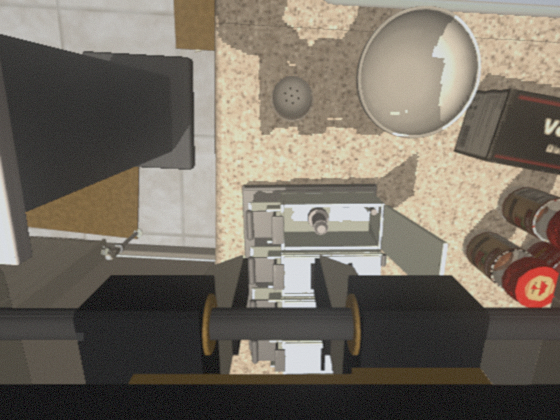

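The nozzle stands at (319,220) in the open three-bar compartment, and the lid leans back at (412,245). Fitting the nozzle axis.

```bash
python3 - <<'E'
from h import *
from scipy.optimize import least_squares
im,P=cloud('wrist'); B=np.array([ex,[-ex[1],ex[0],0],[0,0,1]]); q=(P-H)@B.T*1000+[0,0,60]
m=(q[...,0]>-85)&(q[...,0]<-45)&(abs(q[...,1])<19)
def fit(lo,hi,r):
    k=q[m&(q[...,2]>lo)&(q[...,2]<hi)]
    f=least_squares(lambda c:np.hypot(k[:,0]-c[0],k[:,1]-c[1])-r,[-65,0],loss='soft_l1'); print(lo,hi,len(k),f.x.round(1),np.abs(f.fun).mean().round(2))
fit(24,35,8);fit(35,47,8);fit(24,47,8);fit(12,20,12)
k=q[m&(q[...,2]>50)&(q[...,2]<60)]; print('tip',len(k),k.mean(0).round(1),k.max(0).round(1))
E
```

```text
24 35 40 [-64.1  -3.2] 0.17
35 47 51 [-64.1  -3.1] 0.16
24 47 91 [-64.1  -3.2] 0.17
12 20 60 [-64.1  -3.7] 0.67
tip 122 [-64.7  -2.   53.6] [-58.    3.3  56.6]
```

```bash
python3 - <<'E'
from h import *
s=robot.observe(); Rt=R.from_euler('xyz',s['tool_rot']).as_matrix()
for n in('wrist','side','top'):
    if n!='wrist': shot(n)
    im,P=cloud(n); t=((P-s['tool_pos'])@Rt*1000)+[0,0,37]
    print(n,'(z rel true tip, up = negative)')
    for lo in range(-110,110,10):
        m=(t[...,1]>=lo)&(t[...,1]<lo+10)&(abs(t[...,0])<60)&(t[...,2]<5)&(t[...,2]>-200)
        k=t[m]
        if len(k)>3: print(lo,len(k),'zmax',np.sort(k[:,2])[-3:].round(0),'x',k[:,0].min().round(0),k[:,0].max().round(0))
E
```

```text
wrist (z rel true tip, up = negative)
-80 1438 zmax [-64. -64. -64.] x -5.0 35.0
-70 1073 zmax [-77. -76. -76.] x 23.0 31.0
-60 1915 zmax [-77. -77. -76.] x 23.0 32.0
-50 4413 zmax [-69. -69. -69.] x 16.0 37.0
-40 6478 zmax [-11. -10.  -9.] x 10.0 37.0
-30 7254 zmax [-1. -1.  1.] x 9.0 36.0
-20 6889 zmax [1. 2. 3.] x -13.0 36.0
-10 3604 zmax [-76. -76. -76.] x 20.0 31.0
0 3584 zmax [-76. -76. -76.] x 20.0 31.0
10 6215 zmax [1. 2. 2.] x -12.0 36.0
20 7434 zmax [0. 0. 1.] x 9.0 36.0
30 6620 zmax [-10. -10.  -8.] x 9.0 37.0
40 5163 zmax [-69. -69. -69.] x 19.0 36.0
50 1928 zmax [-77. -77. -76.] x 23.0 31.0
60 1219 zmax [-77. -77. -76.] x 22.0 31.0
70 1049 zmax [-65. -65. -65.] x -5.0 34.0
80 253 zmax [-64. -64. -64.] x -5.0 32.0
side (z rel true tip, up = negative)
-100 63 zmax [-88. -87. -86.] x -34.0 40.0
-90 100 zmax [-64. -63. -63.] x -31.0 41.0
-80 56 zmax [-75. -74. -73.] x -33.0 42.0
-70 42 zmax [-75. -75. -74.] x -21.0 34.0
-60 146 zmax [-75. -75. -74.] x -24.0 37.0
-50 182 zmax [-62. -60. -60.] x -31.0 42.0
-40 260 zmax [-10.  -9.  -6.] x -33.0 43.0
-30 236 zmax [-2. -1.  3.] x
[... 306 characters left out ...]
4. -74.] x -23.0 36.0
60 59 zmax [-76. -76. -75.] x -36.0 39.0
70 100 zmax [-65. -65. -63.] x -33.0 42.0
80 62 zmax [-68. -66. -66.] x -32.0 42.0
90 5 zmax [-105. -105. -103.] x -19.0 23.0
top (z rel true tip, up = negative)
-100 63 zmax [-101.  -99.  -98.] x -34.0 35.0
-90 89 zmax [-93. -91. -80.] x -35.0 36.0
-80 84 zmax [-103.  -98.  -97.] x -36.0 36.0
-70 71 zmax [-83. -79. -77.] x -31.0 30.0
-60 103 zmax [-81. -81. -78.] x -33.0 34.0
-50 104 zmax [-79. -76. -76.] x -37.0 36.0
-40 59 zmax [-84. -83. -81.] x -35.0 36.0
-30 15 zmax [-91. -90. -87.] x 27.0 36.0
70 20 zmax [-104. -104. -102.] x -36.0 35.0
80 59 zmax [-104. -102.  -77.] x -36.0 36.0
90 19 zmax [-104. -104. -103.] x -33.0 34.0
```

Geometry problem: the gripper body (±95 mm along the closing axis) would hit the open lid if the tool came straight down at the nozzle, which is 64 mm from the hinge. So I'll push the lid to its full 1.9 rad with the body's end. Then I'll grasp with the tool leaning back about 16°, gripping high on the neck.

```bash
python3 - <<'E'
from h import *
ey=np.array([-ex[1],ex[0],0])
tip(W(-104,80)-ey*.0032,[np.pi,0,yaw+np.pi/2],10)
# finger profile from wrist cloud (opening 32.1): outer extents vs height
s=robot.observe(); Rt=R.from_euler('xyz',s['tool_rot']).as_matrix()
for n in('wrist','side'):
    im,P=cloud(n); t=((P-s['tool_pos'])@Rt*1000)+[0,0,37]
    for z in range(-60,0,6):
        k=t[(t[...,2]>z)&(t[...,2]<z+6)&(abs(t[...,0])<14)&(abs(t[...,1])<60)]
        if len(k): a=k[k[:,1]>0][:,1]; b=-k[k[:,1]<0][:,1]; print(n,z,[np.percentile(v,[2,98]).round(1).tolist() if len(v)>3 else None for v in(a,b)])
E
```

```text
[[[-0.18, 0.01, 0.67], [-0.0, -0.0, -0.001]], [[-0.18, 0.01, 0.67], [-0.0, -0.0, -0.001]], [[-0.18, 0.01, 0.67], [-0.0, -0.0, -0.001]], [[-0.18, 0.0, 0.67], [-0.0, -0.0, -0.001]], [[-0.18, 0.0, 0.67], [-0.0, -0.0, -0.001]], [[-0.18, 0.0, 0.67], [-0.0, -0.0, -0.001]], [[-0.18, 0.0, 0.67], [-0.0, -0.0, -0.001]], [[-0.18, 0.0, 0.67], [-0.0, -0.0, -0.001]], [[-0.18, 0.0, 0.67], [-0.0, -0.0, -0.001]], [[-0.18, 0.0, 0.67], [-0.0, -0.0, -0.001]]] max 0.67 0.08321697197200052
wrist -60 [[18.4, 18.7], [18.0, 18.4]]
wrist -54 [[18.4, 18.7], [18.0, 18.4]]
wrist -48 [[16.2, 23.0], [15.9, 22.7]]
wrist -42 [[16.1, 24.7], [15.9, 24.3]]
wrist -36 [[16.1, 25.6], [15.9, 25.5]]
wrist -30 [[16.1, 26.8], [15.9, 26.7]]
wrist -24 [[16.0, 31.6], [15.9, 31.6]]
wrist -18 [[16.0, 32.1], [15.9, 32.1]]
wrist -12 [[16.0, 30.4], [16.0, 30.5]]
wrist -6 [[16.0, 25.1], [15.9, 25.7]]
side -60 [[15.7, 29.6], None]
side -54 [[15.8, 30.3], [22.6, 39.2]]
side -48 [[13.1, 30.2], [20.2, 38.0]]
side -42 [[12.6, 29.8], [19.5, 37.4]]
side -36 [[12.8, 28.5], [20.4, 37.1]]
side -30 [[13.7, 26.1], [20.6, 36.7]]
side -24 [[13.1, 27.8], [22.0, 36.1]]
side -18 [[13.4, 28.5], [21.0, 35.9]]
side -12 [[13.3, 27.3], [18.7, 35.2]]
side -6 [[12.4, 24.6], [19.7, 26.1]]
```

Emit:
send_rows([
  [[-0.18, 0, 0.67], [0, 0, -0.001]],
  [[-0.18, 0, 0.67], [0, 0, -0.001]],
  [[-0.18, 0, 0.67], [0, 0, -0.001]],
  [[-0.18, 0, 0.67], [0, 0, -0.001]],
  [[-0.18, 0, 0.67], [0, 0, -0.001]],
  [[-0.18, 0, 0.67], [0, 0, -0.001]],
  [[-0.18, 0, 0.67], [0, 0, -0.001]],
  [[-0.18, 0, 0.67], [0, 0, -0.001]],
  [[-0.18, 0, 0.67], [0, 0, -0.001]],
  [[-0.18, 0, 0.67], [0, 0, -0.001]],
], gripper=-0.41)

```text
time: 22.15
tool_pos: [0.4771, -0.0745, 0.0428]
tool_rot: [-3.137, -0.002, 1.634]
contact_force: [0.3, -0.5, 0.3]
opening: 0.0269
grip_force: 0.0
```

Emit:
send_rows([
  [[0, 0.3, 0], [0, 0, 0]],
  [[0, 0.3, 0], [0, 0, 0]],
  [[0, 0.2, 0], [0, 0, 0]],
  [[0, 0.1, 0], [0, 0, 0]],
  [[0, 0.1, 0], [0, 0, 0]],
  [[0, 0.1, 0], [0, 0, 0]],
  [[0, 0.1, 0], [0, 0, 0]],
  [[0, 0.05, 0], [0, 0, 0]],
  [[0, 0, 0], [0, 0, 0]],
  [[0, 0, 0], [0, 0, 0]],
])

```text
time: 23.4
tool_pos: [0.5084, -0.072, 0.0434]
tool_rot: [-3.136, -0.001, 1.637]
contact_force: [-0.5, -0.8, -1.2]
opening: 0.0272
grip_force: 0.0
```

```bash
python3 - <<'E'
from h import *
tst(); lid()
im,P=cloud('side'); q=(P-H)@np.array([ex,[-ex[1],ex[0],0],[0,0,1]]).T*1000
k=q[(abs(q[...,1])<30)&(q[...,0]>-5)&(q[...,0]<50)&(q[...,2]>8)&(q[...,2]<75)]
print('\nlidfit',len(k),np.polyfit(k[:,2],k[:,0],1), np.pi/2+np.arctan(np.polyfit(k[:,2],k[:,0],1)[0]))
E
```

```text
23.4 [ 0.5084 -0.072   0.0434] [-3.1363e+00 -1.2000e-03  1.6374e+00] F [-0.5 -0.8 -1.2] open 0.0272 [-0.29  0.49  1.74 -0.    0.91 -0.36]
tip cell mm [-74.   -4.   80.4]
-105 52 48.5; -95 43 48.2; -85 5 43.9; -75 4 109.1; -65 39 43.2; -55 58 60.0; -45 23 54.5; -35 3 107.2; -25 0 ; -15 1 -3.3; -5 33 9.8; 5 78 54.7; 15 0 ; 25 0 ; 35 0 ; 
lidfit 132 [ 0.19044776 -3.99805715] 1.7589903988721154
```

Emit:
send_rows([
  [[0, 0.1, 0], [0, 0, 0]],
  [[0, 0.1, 0], [0, 0, 0]],
  [[0, 0.1, 0], [0, 0, 0]],
  [[0, 0.05, 0], [0, 0, 0]],
  [[0, 0.05, 0], [0, 0, 0]],
  [[0, 0, 0], [0, 0, 0]],
  [[0, 0, 0], [0, 0, 0]],
  [[0, 0, 0], [0, 0, 0]],
  [[0, 0, 0], [0, 0, 0]],
  [[0, 0, 0], [0, 0, 0]],
])

```text
time: 24.7
tool_pos: [0.5184, -0.0713, 0.0434]
tool_rot: [-3.136, -0.001, 1.637]
contact_force: [0.5, 1.2, -0.0]
opening: 0.0272
grip_force: 0.0
```

```bash
cat >> h.py <<'E'
def lidfit():
    shot('side'); im,P=cloud('side'); q=(P-H)@np.array([ex,[-ex[1],ex[0],0],[0,0,1]]).T*1000
    k=q[(abs(q[...,1])<30)&(q[...,0]>-5)&(q[...,0]<50)&(q[...,2]>8)&(q[...,2]<75)]
    f=np.polyfit(k[:,2],k[:,0],1); print('lidfit',len(k),f,np.pi/2+np.arctan(f[0]))
E
python3 - <<'E'
from h import *
tst(); lidfit()
E
```

```text
24.7 [ 0.5184 -0.0713  0.0434] [-3.1364e+00 -1.1000e-03  1.6374e+00] F [ 0.5  1.2 -0. ] open 0.0272 [-0.28  0.51  1.71 -0.    0.92 -0.35]
tip cell mm [-63.9  -4.   80.4]
lidfit 148 [ 0.3031103  -3.30539637] 1.8651041595015727
```

The lid is now at about 1.87 rad. Checking the latch nose clearance and planning the leaned grasp (13°).

```bash
python3 - <<'E'
from h import *
ey=np.array([-ex[1],ex[0],0])
im,P=cloud('wrist'); q=cellpt(P)
for a in range(-124,-96,3):
    k=q[(abs(q[...,1])<14)&(q[...,0]>a)&(q[...,0]<a+3)&(q[...,2]>30)&(q[...,2]<75)]; print(a,len(k),np.percentile(k[:,2],[50,95]).round(1) if len(k) else '')
t=np.radians(13)
rpy=(R.from_rotvec(-t*ey)*R.from_euler('xyz',[np.pi,0,yaw+np.pi/2])).as_euler('xyz'); print(rpy, R.from_euler('xyz',rpy).as_matrix()[:,2])
tip(W(-61.8,75)-ey*.0032,rpy,9)
E
```

```text
-124 74 [47.2 48.1]
-121 69 [47.  48.3]
-118 49 [47.5 65.1]
-115 81 [65.5 66.7]
-112 82 [65.7 66.6]
-109 77 [65.6 66.6]
-106 79 [65.2 66.4]
-103 0 
-100 0 
-97 0 
[2.91469985 0.         1.63449633] [ 0.22449482  0.01431969 -0.97437006]
[[[0.0, 0.05, 0.02], [-0.016, -0.0, 0.0]], [[0.0, 0.05, 0.02], [-0.016, -0.0, 0.0]], [[0.0, 0.05, 0.02], [-0.016, -0.0, 0.0]], [[0.0, 0.05, 0.02], [-0.016, -0.0, 0.0]], [[0.0, 0.04, 0.02], [-0.016, -0.0, 0.0]], [[0.0, 0.04, 0.03], [-0.016, -0.0, 0.0]], [[0.0, 0.04, 0.03], [-0.016, -0.0, 0.0]], [[0.0, 0.04, 0.03], [-0.016, -0.0, 0.0]], [[0.0, 0.04, 0.03], [-0.016, -0.0, 0.0]]] max 0.05 1.4776851589665365
```

Emit:
send_rows([
  [[0, -0.2, 0], [0, 0, 0]],
  [[0, 0.08, 0.02], [-0.015, 0, 0]],
  [[0, 0.08, 0.02], [-0.015, 0, 0]],
  [[0, 0.08, 0.02], [-0.015, 0, 0]],
  [[0, 0.08, 0.02], [-0.015, 0, 0]],
  [[0, 0.08, 0.02], [-0.015, 0, 0]],
  [[0, 0.08, 0.03], [-0.015, 0, 0]],
  [[0, 0.06, 0.03], [-0.015, 0, 0]],
  [[0, 0.06, 0.03], [-0.015, 0, 0]],
  [[0, 0, 0], [-0.013, 0, 0]],
], gripper=-0.48, force=15)

```text
time: 26.0
tool_pos: [0.5287, -0.0706, 0.0397]
tool_rot: [2.937, -0.001, 1.637]
contact_force: [0.6, 0.0, 0.8]
opening: 0.0236
grip_force: 0.0
```

```bash
cat >> h.py <<'E'
ey=np.array([-ex[1],ex[0],0])
def lean(t): return (R.from_rotvec(-np.radians(t)*ey)*R.from_euler('xyz',[np.pi,0,yaw+np.pi/2])).as_euler('xyz')
E
python3 - <<'E'
from h import *
tst(); lidfit()
tip(W(-61.8,66)-ey*.0032,lean(12),3); 
s=W(-61.8,66)-ey*.0032+DEL*R.from_euler('xyz',lean(12)).as_matrix()[:,2]
tip(W(-61.8,31.4)-ey*.0032,lean(12),6,start=(s,lean(12)))
im,d,c=shot('wrist'); im,P=cloud('wrist'); q=cellpt(P)
k=q[(q[...,0]>-80)&(q[...,0]<-48)&(abs(q[...,1])<18)&(q[...,2]>44)&(q[...,2]<58)]; print('nozzle top?',len(k),k.mean(0) if len(k) else '', k.max(0) if len(k) else '',k.min(0) if len(k) else '')
E
```

```text
26.0 [ 0.5287 -0.0706  0.0397] [ 2.9366e+00 -1.2000e-03  1.6373e+00] F [0.6 0.  0.8] open 0.0236 [-0.33  0.43  1.9   0.14  0.63 -0.5 ]
tip cell mm [-61.3  -4.   75.9]
lidfit 151 [ 0.30090916 -3.23150176] 1.8630870060015814
[[[0.01, -0.02, 0.13], [-0.001, -0.0, 0.001]], [[0.01, -0.02, 0.13], [-0.001, -0.0, 0.001]], [[0.01, -0.02, 0.13], [-0.001, -0.0, 0.001]]] max 0.13 0.10872630416658544
[[[-0.0, -0.05, 0.23], [0.0, 0.0, 0.0]], [[-0.0, -0.05, 0.23], [0.0, 0.0, 0.0]], [[-0.0, -0.05, 0.23], [0.0, 0.0, 0.0]], [[-0.0, -0.05, 0.23], [0.0, 0.0, 0.0]], [[-0.0, -0.05, 0.23], [0.0, 0.0, 0.0]], [[-0.0, -0.05, 0.23], [0.0, 0.0, 0.0]]] max 0.23 0.0
nozzle top? 671 [-64.52563338  -1.01326379  51.59850969] [-56.    5.3  56.5] [-71.8 -11.3  44.2]
```

```bash
python3 - <<'E'
from h import *
from scipy.optimize import least_squares
im,P=cloud('wrist'); q=cellpt(P)
m=(q[...,0]>-85)&(q[...,0]<-45)&(abs(q[...,1])<19)
for lo,hi in((24,36),(36,42),(42,49)):
    k=q[m&(q[...,2]>lo)&(q[...,2]<hi)]
    if len(k)<8: print(lo,len(k)); continue
    f=least_squares(lambda c:np.hypot(k[:,0]-c[0],k[:,1]-c[1])-8,[-65,0],loss='soft_l1'); print(lo,hi,len(k),f.x.round(1),np.abs(f.fun).mean().round(2))
E
```

```text
24 36 179 [-63.8  -3.3] 0.15
36 42 99 [-63.8  -3.2] 0.14
42 49 183 [-63.8  -3.3] 0.29
```

Emit:
send_rows([
  [[0.01, -0.055, 0.25], [0, 0, 0]],
  [[0.01, -0.055, 0.25], [0, 0, 0]],
  [[0.01, -0.055, 0.25], [0, 0, 0]],
  [[0, -0.055, 0.25], [0, 0, 0]],
  [[0, -0.055, 0.25], [0, 0, 0]],
  [[0, -0.055, 0.25], [0, 0, 0]],
  [[0, -0.055, 0.23], [0, 0, 0]],
  [[0, 0, 0], [0, 0, 0]],
  [[0, 0, 0], [0, 0, 0]],
  [[0, 0, 0], [0, 0, 0]],
])

```text
time: 27.35
tool_pos: [0.5282, -0.0699, -0.0043]
tool_rot: [2.937, -0.001, 1.637]
contact_force: [-0.0, -0.2, 0.2]
opening: 0.0237
grip_force: 0.0
```

```bash
python3 - <<'E'
from h import *
tst(); lidfit()
E
```

```text
27.35 [ 0.5282 -0.0699 -0.0043] [ 2.9373e+00 -9.0000e-04  1.6374e+00] F [-0.  -0.2  0.2] open 0.0237 [-0.33  0.51  1.93  0.16  0.51 -0.53]
tip cell mm [-61.7  -3.3  32. ]
lidfit 102 [ 0.20715284 -1.41609687] 1.7750600665671357
```

Emit:
send_rows([
  [[0, 0, 0], [0, 0, 0]],
  [[0, 0, 0], [0, 0, 0]],
  [[0, 0, 0], [0, 0, 0]],
  [[0, 0, 0], [0, 0, 0]],
  [[0, 0, 0], [0, 0, 0]],
  [[0, 0, 0], [0, 0, 0]],
  [[0, 0, 0], [0, 0, 0]],
  [[0, 0, 0], [0, 0, 0]],
  [[0, 0, -0.1], [0, 0, 0]],
  [[0, 0, -0.1], [0, 0, 0]],
], gripper=-1, force=15)

```text
time: 28.65
tool_pos: [0.5271, -0.07, 0.0004]
tool_rot: [2.938, -0.001, 1.637]
contact_force: [0.8, -0.2, -0.8]
opening: 0.0159
grip_force: 14.6
```

Emit:
send_rows([
  [[0, 0.08, -0.4], [0, 0, 0]],
  [[0, 0.13, -0.6], [0, 0, 0]],
  [[0, 0.17, -0.8], [0, 0, 0]],
  [[0, 0.17, -0.8], [0, 0, 0]],
  [[0, 0.17, -0.8], [0, 0, 0]],
  [[0, 0.1, -0.8], [0, 0, 0]],
  [[0, -0.2, -0.5], [0.03, 0, 0]],
  [[0, -0.3, -0.2], [0.04, 0, 0]],
  [[0, -0.3, 0], [0.04, 0, 0]],
  [[0, -0.3, 0], [0.021, 0, 0]],
])

```text
time: 29.9
tool_pos: [0.4955, -0.0722, 0.1219]
tool_rot: [-3.139, -0.001, 1.638]
contact_force: [-0.4, 0.2, 0.3]
opening: 0.0159
grip_force: 14.6
```

```bash
python3 - <<'E'
from h import *
tst(); lidfit(); s=robot.observe(); print(s['grip_force'])
im,d,c=shot('wrist','w9.png'); im,P=cloud('wrist'); Rt=R.from_euler('xyz',s['tool_rot']).as_matrix()
t=((P-s['tool_pos'])@Rt*1000)+[0,0,37]
k=t[(abs(t[...,0])<20)&(abs(t[...,1])<20)&(t[...,2]>0.5)&(t[...,2]<45)]
for z in range(0,44,3):
    j=k[(k[:,2]>z)&(k[:,2]<z+3)]
    if len(j)>3: print(z,len(j),'y mid',(np.percentile(j[:,1],3)+np.percentile(j[:,1],97)).round(1)/2,'y w',np.ptp(np.percentile(j[:,1],[3,97])).round(1),'xmax',np.percentile(j[:,0],97).round(1))
E
```

```text
29.9 [ 0.4955 -0.0722  0.1219] [-3.1392e+00 -7.0000e-04  1.6375e+00] F [-0.4  0.2  0.3] open 0.0159 [-0.3   0.37  1.69 -0.    1.09 -0.36]
tip cell mm [-86.9  -3.4 158.9]
lidfit 151 [ 0.30066029 -3.14736577] 1.8628587816893134
14.571039082948118
0 72 y mid -0.7 y w 19.2 xmax 10.8
3 67 y mid -0.5 y w 12.5 xmax 8.2
6 62 y mid -0.7 y w 13.2 xmax 8.0
9 274 y mid -0.75 y w 17.6 xmax 11.1
12 205 y mid -0.7 y w 18.7 xmax 11.7
15 81 y mid -1.9 y w 20.2 xmax 11.7
18 86 y mid -1.95 y w 21.5 xmax 11.7
21 20 y mid -0.3 y w 15.0 xmax 11.3
```

Nozzle held straight between the pads, with the collar 9–21 mm below the fingertips and the lid at 1.86. Heading for the rack.

Emit:
send_rows([
  [[0.6, -0.1, 0], [0, 0, 0]],
  [[1, -0.1, 0], [0, 0, 0]],
  [[1, -0.1, 0], [0, 0, 0]],
  [[1, -0.1, 0], [0, 0, 0]],
  [[1, -0.1, 0], [0, 0, 0]],
  [[1, -0.1, 0], [0, 0, 0]],
  [[1, -0.1, 0], [0, 0, 0]],
  [[1, -0.1, 0], [0, 0, 0]],
  [[1, -0.1, 0], [0, 0, 0]],
  [[0.8, -0.1, 0], [0, 0, 0]],
])

```text
time: 31.25
tool_pos: [0.4537, 0.1622, 0.1218]
tool_rot: [-3.14, -0.002, 1.638]
contact_force: [0.0, 0.3, -0.4]
opening: 0.016
grip_force: 14.6
```

Emit:
send_rows([
  [[0.4, 0, 0], [0, 0, 0]],
  [[0.2, 0, 0.3], [0, 0, 0]],
  [[0, 0, 0.4], [0, 0, 0]],
  [[0, 0, 0.4], [0, 0, 0]],
  [[0, 0, 0], [0, 0, 0]],
  [[0, 0, 0], [0, 0, 0]],
  [[0, 0, 0], [0, 0, 0]],
  [[0, 0, 0], [0, 0, 0]],
  [[0, 0, 0], [0, 0, 0]],
  [[0, 0, 0], [0, 0, 0]],
])

```text
time: 32.5
tool_pos: [0.4537, 0.1756, 0.0943]
tool_rot: [-3.14, -0.001, 1.637]
contact_force: [0.2, -0.0, -0.2]
opening: 0.0157
grip_force: 14.6
```

```bash
python3 - <<'E'
from h import *
st(); s=robot.observe()
im,d,c=shot('wrist','w10.png'); im,P=cloud('wrist')
v=(abs(P[...,0]-.446)<.06)&(abs(P[...,1]-.254)<.11)
q=P[v&(abs(P[...,2]-.0238)<.004)]; r=cv2.minAreaRect((q[:,:2]*1000).astype(np.float32)); print('rack',len(q),r,np.median(q[:,2]))
# floor points inside holes
fl=v&(abs(P[...,2]-.014)<.003)&(abs(P[...,0]-.45)<.02)
n,l,sx,ce=cv2.connectedComponentsWithStats(fl.astype(np.uint8))
for i in range(1,n):
    if sx[i,4]>40: k=P[l==i]*1000; print('hole',sx[i],cv2.minEnclosingCircle(k[:,:2].astype(np.float32)),np.median(k,0).round(1))
Rt=R.from_euler('xyz',s['tool_rot']).as_matrix(); t=((P-s['tool_pos'])@Rt*1000)+[0,0,37]
from scipy.optimize import least_squares
for lo,hi,rad in((2,8,8),(11,20,12)):
    k=t[(abs(t[...,0])<16)&(abs(t[...,1])<16)&(t[...,2]>lo)&(t[...,2]<hi)]
    f=least_squares(lambda c:np.hypot(k[:,0]-c[0],k[:,1]-c[1])-rad,[0,0],loss='soft_l1'); print('nozzle',lo,len(k),f.x.round(1),np.abs(f.fun).mean().round(2))
k=t[(abs(t[...,0])<16)&(abs(t[...,1])<16)&(t[...,2]>8)&(t[...,2]<30)]; print('foot z',np.percentile(k[:,2],[1,5,95,99]))
E
```

```text
32.5 [0.4537 0.1756 0.0943] [-3.1397e+00 -1.2000e-03  1.6374e+00] F [ 0.2 -0.  -0.2] open 0.0157 [0.21 0.38 1.76 0.   1.   0.14]
rack 11053 ((450.823974609375, 247.2047119140625), (48.242889404296875, 151.4408416748047), 6.030932426452637) 0.02357653895843462
hole [267   5  26  28 565] ((444.078125, 312.0213623046875), 8.863369941711426) [444.  312.5  13.7]
hole [266  62  31  33 780] ((447.9725646972656, 273.8099365234375), 10.981486320495605) [448.  274.   13.7]
hole [266 115  35  36 961] ((452.0257263183594, 235.7277069091797), 13.042816162109375) [452.  235.7  13.7]
hole [ 266  165   38   37 1088] ((455.95086669921875, 197.5168914794922), 14.913390159606934) [456.  197.2  13.6]
nozzle 2 137 [-0.2 -0.5] 0.16
nozzle 11 513 [-1.3 -2.2] 1.02
foot z [ 8.30759842  9.46792758 20.61609909 21.70332929]
```

View pics/w10.png

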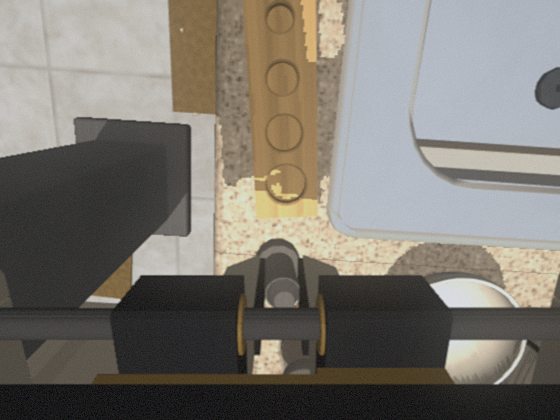

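The wrist view shows the 26 mm hole at (284,131), measured at (0.4520, 0.2357) with radius 13.0, and the nozzle collar hangs at (278,255). Refining the nozzle axis in the grip.

```bash
python3 - <<'E'
from h import *
from scipy.optimize import least_squares
im,P=cloud('wrist'); s=robot.observe(); Rt=R.from_euler('xyz',s['tool_rot']).as_matrix(); t=((P-s['tool_pos'])@Rt*1000)+[0,0,37]
box=(abs(t[...,0])<16)&(abs(t[...,1])<16)
for lo in (0,2,4,6,8,10,12,14,16,18,20,22):
    k=t[box&(t[...,2]>lo)&(t[...,2]<lo+2)]
    if len(k)<6: continue
    r=np.hypot(k[:,0]+.2,k[:,1]+.5); print(lo,len(k),'r pct',np.percentile(r,[5,50,95]).round(1),'x',np.percentile(k[:,0],[2,98]).round(1),'y',np.percentile(k[:,1],[2,98]).round(1))
k=t[box&(t[...,2]>10.5)&(t[...,2]<21)]; k=k[np.hypot(k[:,0],k[:,1])>10]
def F(c): return np.hypot(k[:,0]-c[0]-c[2]*(k[:,2]-15),k[:,1]-c[1]-c[3]*(k[:,2]-15))-12
f=least_squares(F,[0,0,0,0],loss='soft_l1',f_scale=.3); print(len(k),f.x.round(3),np.median(np.abs(F(f.x))))
E
```

```text
0 76 r pct [ 7.6  8.1 15.4] x [ 3.9 10.9] y [-10.8  11.6]
2 46 r pct [7.7 8.  8.3] x [3.6 8.1] y [-7.2  6.7]
4 45 r pct [7.7 8.  8.3] x [4.1 8.1] y [-6.8  5.8]
6 46 r pct [7.6 8.  8.4] x [3.6 7.9] y [-7.3  6.3]
8 49 r pct [ 7.7  8.1 10.5] x [4.1 9.1] y [-8.9  5.9]
10 263 r pct [ 7.9  9.8 11.9] x [-0.1 11.6] y [-9.5  8.1]
12 150 r pct [ 7.7 10.8 12.3] x [-2.7 11.6] y [-10.2   9.1]
14 50 r pct [11.  11.7 12.4] x [ 4.5 11.7] y [-11.4   8.6]
16 61 r pct [10.9 11.8 12.7] x [ 3.9 11.9] y [-12.4   9.1]
18 55 r pct [10.8 11.9 12.9] x [ 3.1 11.5] y [-13.2   8.8]
20 43 r pct [10.7 11.8 12.8] x [ 3.8 11.7] y [-12.3   8.5]
376 [-0.723 -1.244  0.071 -0.096] 0.2492859981841553
```

```bash
cat >> h.py <<'E'
from scipy.optimize import least_squares
def nozfit(name='wrist'):
    im,P=cloud(name); s=robot.observe(); Rt=R.from_euler('xyz',s['tool_rot']).as_matrix(); t=((P-s['tool_pos'])@Rt*1000)+[0,0,37]
    k=t[(abs(t[...,0])<18)&(abs(t[...,1])<18)&(t[...,2]>1.5)&(t[...,2]<30)]
    def cyl(r,z,rad,lo,hi):
        dx=r-rad; dz=np.maximum(lo-z,z-hi)
        return np.minimum(np.maximum(dx,dz),0)+np.hypot(np.maximum(dx,0),np.maximum(dz,0))
    def F(c):
        a=np.array([c[2],c[3],1]); a/=np.linalg.norm(a); d=k-[c[0],c[1],0]; z=d@a; r=np.linalg.norm(d-np.outer(z,a),axis=1)
        return np.minimum(np.abs(cyl(r,z,8,-30,c[4])),np.abs(cyl(r,z,12,c[4],c[4]+12)))
    f=least_squares(F,[0,0,0,0,10],loss='soft_l1',f_scale=.4); c=f.x
    L=c[4]+12; a=np.array([c[2],c[3],1]); a/=np.linalg.norm(a); foot=np.array([c[0],c[1],0])+a*L
    print('noz',len(k),c.round(3),'med',np.median(F(c)).round(2),'foot tool',foot.round(2)); 
    fw=s['tool_pos']+Rt@((foot-[0,0,37])/1000); print('axis world',(Rt@a).round(4),'foot world',fw.round(4)); return fw,Rt@a
E
python3 - <<'E'
from h import *
nozfit()
E
```

```text
noz 825 [-0.132 -0.15  -0.021 -0.076 11.348] med 0.21 foot tool [-0.61 -1.91 23.28]
axis world [-0.0758 -0.0244 -0.9968] foot world [0.4519 0.1749 0.108 ]
```

```bash
cat >> h.py <<'E'
def place(F,foot,a,n=10,up=None):
    """foot, a: tool-frame foot (mm rel tip, as nozfit) and axis; put foot at world F upright"""
    s=robot.observe(); r=R.from_euler('xyz',s['tool_rot']); w=r.apply(a); ax=np.cross(w,[0,0,-1.]); 
    T=R.from_rotvec(ax)*r
    p=np.array(F)-T.apply((np.array(foot)-[0,0,37])/1000); plan(p,T.as_euler('xyz'),n)
E
python3 - <<'E'
from h import *
a=np.array([-.021,-.076,1]); place([.4520,.2357,.036],[-.61,-1.91,23.28],a/np.linalg.norm(a))
E
```

```text
[[[0.24, 0.02, 0.29], [-0.005, 0.001, -0.0]], [[0.24, 0.02, 0.29], [-0.005, 0.001, -0.0]], [[0.24, 0.02, 0.29], [-0.005, 0.001, -0.0]], [[0.24, 0.01, 0.29], [-0.005, 0.001, -0.0]], [[0.24, 0.01, 0.29], [-0.005, 0.001, -0.0]], [[0.24, 0.01, 0.29], [-0.005, 0.001, -0.0]], [[0.24, 0.01, 0.29], [-0.005, 0.001, -0.0]], [[0.24, 0.01, 0.29], [-0.005, 0.001, -0.0]], [[0.24, 0.0, 0.29], [-0.005, 0.001, -0.0]], [[0.24, 0.0, 0.29], [-0.005, 0.001, -0.0]]] max 0.29 0.4593901129128255
```

Emit:
send_rows([
  [[0.3, 0.02, 0.29], [-0.006, 0.0015, 0]],
  [[0.3, 0.02, 0.29], [-0.006, 0.0015, 0]],
  [[0.3, 0.02, 0.29], [-0.006, 0.0015, 0]],
  [[0.3, 0.01, 0.29], [-0.006, 0.0015, 0]],
  [[0.3, 0.01, 0.29], [-0.006, 0.0015, 0]],
  [[0.3, 0.01, 0.29], [-0.006, 0.0015, 0]],
  [[0.3, 0.01, 0.29], [-0.006, 0.0015, 0]],
  [[0.3, 0.01, 0.29], [-0.006, 0.0015, 0]],
  [[0, 0, 0.29], [0, 0, 0]],
  [[0, 0, 0.29], [0, 0, 0]],
])

```text
time: 33.8
tool_pos: [0.4553, 0.2367, 0.022]
tool_rot: [3.068, -0.02, 1.638]
contact_force: [-0.1, 0.4, 0.2]
opening: 0.0157
grip_force: 14.6
```

```bash
python3 - <<'E'
from h import *
st(); shot('wrist'); fw,a=nozfit(); r=R.from_euler('xyz',robot.observe()['tool_rot'])
im,P=cloud('wrist')
v=(abs(P[...,0]-.446)<.06)&(abs(P[...,1]-.254)<.11)&(abs(P[...,2]-.014)<.003)&(abs(P[...,0]-.45)<.02)
n,l,sx,ce=cv2.connectedComponentsWithStats(v.astype(np.uint8))
for i in range(1,n):
    if sx[i,4]>40: k=P[l==i]*1000; print('hole',sx[i,4],cv2.minEnclosingCircle(k[:,:2].astype(np.float32)))
s=robot.observe(); foot=(r.inv().apply(fw-s['tool_pos'])*1000+[0,0,37]); 
place([.4520,.2357,.030],foot,r.inv().apply(a),4)
E
```

```text
33.8 [0.4553 0.2367 0.022 ] [ 3.0683 -0.0199  1.6381] F [-0.1  0.4  0.2] open 0.0157 [0.33 0.49 1.84 0.   0.74 0.26]
noz 817 [ 0.112  0.204 -0.019 -0.075 10.646] med 0.2 foot tool [-0.31 -1.48 22.58]
axis world [-2.7e-03  8.0e-04 -1.0e+00] foot world [0.4524 0.2356 0.0354]
hole 887 ((444.1393127441406, 311.3227844238281), 9.013468742370605)
hole 1084 ((448.2076416015625, 273.1072692871094), 10.945202827453613)
hole 455 ((452.3251953125, 234.6832275390625), 12.876697540283203)
[[[0.0, -0.01, 0.05], [-0.0, -0.0, -0.0]], [[0.0, -0.01, 0.05], [-0.0, -0.0, -0.0]], [[0.0, -0.01, 0.05], [-0.0, -0.0, -0.0]], [[0.0, -0.01, 0.05], [-0.0, -0.0, -0.0]]] max 0.05 0.04078609120746457
```

Emit:
send_rows([
  [[-0.03, -0.02, 0.1], [0, 0, 0]],
  [[0, -0.01, 0.1], [0, 0, 0]],
  [[0, -0.01, 0.1], [0, 0, 0]],
  [[0, -0.01, 0.1], [0, 0, 0]],
  [[-0.01, -0.01, 0.1], [0, 0, 0]],
  [[0, -0.01, 0.1], [0, 0, 0]],
  [[0, 0, 0], [0, 0, 0]],
  [[0, 0, 0], [0, 0, 0]],
  [[0, 0, 0], [0, 0, 0]],
  [[0, 0, 0], [0, 0, 0]],
])

```text
time: 35.1
tool_pos: [0.4547, 0.236, 0.0074]
tool_rot: [3.068, -0.02, 1.638]
contact_force: [-0.0, 0.3, 0.3]
opening: 0.0155
grip_force: 14.6
```

Emit:
send_rows([
  [[0, -0.01, 0.08], [0, 0, 0]],
  [[0, 0, 0.08], [0, 0, 0]],
  [[0, -0.01, 0.06], [0, 0, 0]],
  [[0, 0, 0.03], [0, 0, 0]],
  [[0, 0, 0], [0, 0, 0]],
  [[0, 0, 0], [0, 0, 0]],
  [[0, 0, 0], [0, 0, 0]],
  [[0, 0, 0], [0, 0, 0]],
  [[0, 0, 0], [0, 0, 0]],
  [[0, 0, 0], [0, 0, 0]],
])

```text
time: 36.35
tool_pos: [0.4546, 0.2361, 0.0011]
tool_rot: [3.068, -0.02, 1.638]
contact_force: [0.6, -0.2, -0.3]
opening: 0.0158
grip_force: 14.6
```

```bash
python3 - <<'E'
from h import *
st(); shot('wrist'); im,P=cloud('wrist'); s=robot.observe()
nozfit()
E
```

```text
36.35 [0.4546 0.2361 0.0011] [ 3.0682 -0.02    1.638 ] F [ 0.6 -0.2 -0.3] open 0.0158 [0.33 0.52 1.86 0.   0.68 0.26]
noz 1985 [-2.928 -4.305  0.516  0.271 16.057] med 1.87 foot tool [ 9.58  2.27 24.24]
axis world [ 0.2654  0.4815 -0.8353] foot world [0.4553 0.2454 0.0142]
```

Emit:
send_rows([
  [[0, 0, 0.02], [0, 0, 0]],
  [[0, 0, 0], [0, 0, 0]],
  [[0, 0, 0], [0, 0, 0]],
  [[0, 0, 0], [0, 0, 0]],
  [[0.01, 0.02, -0.3], [0, 0, 0]],
  [[0.01, 0.03, -0.4], [0, 0, 0]],
  [[0.01, 0.05, -0.6], [0, 0, 0]],
  [[0.01, 0.05, -0.8], [0, 0, 0]],
  [[0.01, 0.05, -0.9], [0, 0, 0]],
  [[0, 0, -0.9], [0, 0, 0]],
], gripper=-0.4)

```text
time: 37.65
tool_pos: [0.4526, 0.2353, 0.0998]
tool_rot: [3.067, -0.02, 1.638]
contact_force: [-0.1, -0.8, 0.2]
opening: 0.0274
grip_force: 0.0
```

```bash
python3 - <<'E'
from h import *
st(); shot('wrist','w12.png'); im,P=cloud('wrist')
q=P*1000; m=(abs(q[...,0]-452)<16)&(abs(q[...,1]-235.4)<16)
k=q[m&(q[...,2]>31)&(q[...,2]<52)]
def F(c): return np.hypot(k[:,0]-c[0]-c[2]*(k[:,2]-40),k[:,1]-c[1]-c[3]*(k[:,2]-40))-8
f=least_squares(F,[452,235,0,0],loss='soft_l1',f_scale=.3); print(len(k),f.x.round(3))
k=q[m]; print('top z',np.percentile(k[:,2],[99,99.9]))
t=q[m&(q[...,2]>20)&(q[...,2]<31)]; print('collar top',np.median(t[:,2]))
lidfit(); im,P=cloud('side'); c=cellpt(P)
for y0 in (-53,-106,-159):
    k=c[(abs(c[...,1]-y0)<15)&(c[...,0]>-104)&(c[...,0]<-5)&(c[...,2]>30)&(c[...,2]<120)]; print(y0,len(k),np.percentile(k[:,2],[10,50,90]))
E
```

```text
37.65 [0.4526 0.2353 0.0998] [ 3.0673 -0.0202  1.638 ] F [-0.1 -0.8  0.2] open 0.0274 [0.33 0.37 1.77 0.   0.93 0.26]
155 [ 4.52695e+02  2.35396e+02  2.00000e-03 -3.00000e-03]
top z [216.89835096 220.60317845]
collar top 23.783378651543767
lidfit 18 [ 0.35160418 -4.37129345] 1.908899540197266
-53 33 [57.72 59.2  60.46]
-106 44 [58.06 59.1  61.17]
-159 49 [57.38 59.7  61.6 ]
```

View pics/w12.png

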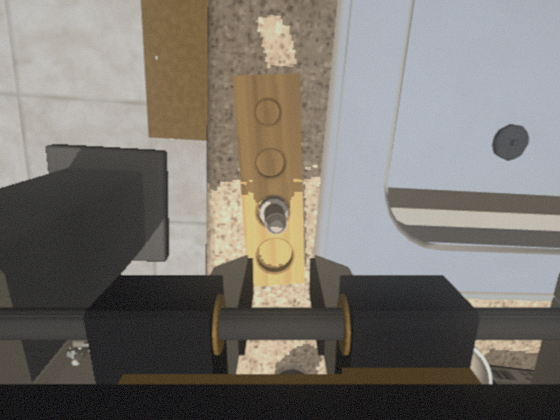

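The nozzle stands upright in the 26 mm hole at (272,212), with its axis within 1 mm of the hole centre. Last depth check, then hand in.

```bash
python3 - <<'E'
from h import *
im,P=cloud('wrist'); q=P*1000
k=q[(np.hypot(q[...,0]-452.7,q[...,1]-235.4)<7)&(q[...,2]>30)&(q[...,2]<80)]; top=np.percentile(k[:,2],98)
c=q[(np.abs(np.hypot(q[...,0]-452.7,q[...,1]-235.4)-10)<1.2)&(q[...,2]>15)&(q[...,2]<40)]
print('nozzle top',top,'collar top',np.median(c[:,2]),len(c)); st()
if top<62: print(robot.hand_in())
E
```

```text
nozzle top 60.84312616468135 collar top 25.418911114447894 163
37.75 [0.4541 0.2359 0.1012] [ 3.0628 -0.0215  1.6383] F [-0.7 -0.2  0.1] open 0.0274 [0.33 0.36 1.77 0.   0.93 0.26]
the job is handed in; nothing more can be done
None
```

I handed the job in at about 38 s: the nozzle is upright and fully home in the 26 mm hole, the three-bar lid stands open at about 1.87 rad, and the other lids are shut; the hand-in returned no verdict.

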